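Sweep the plaster offcut into the catch drawer

ROBOT

A 6-joint arm with a two-finger parallel gripper is mounted at the origin on the work surface. World frame = base frame: x ahead of the robot, y to its left, z up, the work surface at z = 0. Lengths are in m, angles in rad, forces in N, time in s.
With the tool pointing down it reaches from about 0.375 to 0.9 m from the base axis. Payload 3.1 kg.
Tool frame: the origin (TCP) lies at the very end of the fingers, on their centre line; the grasp point (between the pads) lies 19 mm behind it; z points along the fingers, y is the direction in which the jaws open and shut (so a half turn about z gives the same grasp; the last joint's range is limited). The gripper opens to 85 mm and grips with 20 to 120 N. Pads are 22 mm wide; open, the fingers measure 114 mm over their backs; the gripper's body (76 mm by 85 mm) begins 54 mm behind the grasp point. The pads swing forward as they close: fully open they stand 13 mm farther back than shut.
Start: joints at [0.973, 0.527, 1.433, -0, 1.181, -0.178], TCP at [0.255, 0.571, 0.231] pointing down, gripper open.
Joint ranges: [-3.08, 3.08], [-0.75, 2.2], [0.22, 2.44], [-1.43, 4.57], [0, 2.65], [-2.85, 2.85]. Speed limits (rad/s): [2.79, 2.79, 3.14, 3.14, 3.14, 3.14].

INTERFACE

Orientations are given as a unit quaternion [x, y, z, w].
In Python, from station import manip gives the robot as it stands.
- The arm moves only by the tool send_rows, never from a script. Its argument "motion" is a list of rows, each an object with "gripper": the finger opening in mm, from 0 to 85.4; "travel": the shift along the tool's x, y, z in mm, a list of three; "rotation": the turn, a rotation vector about the tool's x, y, z in degrees, a list of three. In form: [{"gripper": gripper, "travel": [x, y, z], "rotation": [ax, ay, az]}, ...]. A call has 1 to 12 rows; each row shifts and turns the commanded pose from where the row before left it, along the tool's axes as they then stand; what a row does not reach is not made up. A row lasts 1/12 s, in which the tool goes at most 41.7 mm and 7.16 degrees, less where a joint would pass 70% of its speed; a pose out of reach is approached as far as the arm can. A call is refused whole if a number of a shift passes 41.7 or a number of a turn 7.16, either way. A call with a gripper value outside its range is refused whole. The fingers move at their own pace and stop on an object; "newtons" is the grip in N (left out, the last holds). Time passes only in rows, so rows that do not move let the fingers close. It gives the time, the measured TCP pose, the force and the opening at its end, in the units of the state.
- manip.sense(): the state, without advancing time (a new reading comes with each control period).
- manip.snapshot(name): name is "side" or "top"; returns the picture (400x640x3 uint8, red, green, blue); there is no depth.
- manip.calibration(name): a dict with "fx", "fy", "cx", "cy" (pixels), "cam_to_world" (4x4, takes a point from camera to world coordinates). Camera axes: x right, y down, z forward; pixel columns grow to the right and rows downward; lengths in m; the calibration is good to about 2 mm. A picture is of the moment at which its call begins. calibration takes no time and is no camera call.
- manip.sign_off(): hands the job in, once; it reports no verdict.
The state is a dict: "t": time; "q": joint angles; "qd": joint speeds; "tau": joint torques, N m; "tcp_pos": TCP position; "tool_rot": TCP orientation; "force": force on the tool from outside, world axes, zero at the start; "ft_torque": the same for the moment, N m; "finger_gap": opening from 0.0 (shut) to 1.0 (fully open).
Only numpy, scipy, OpenCV 4.12 (cv2) and the standard library are available. Lean on these libraries where they do the work, as an engineer would, in place of code of your own. Each camera call takes 0.05 s, during which the arm holds its last target. There are 200 camera calls.

TASK

The plaster offcut lying on the work board belongs in the stand's upper (catch) drawer: pull that drawer out by its handle all the way to its stop, sweep the offcut over the board's front edge so that it drops in (do not pick it up), and push the drawer fully shut again. The stand only rests on its feet, so do not drag or shove it along the bench; leave the lower drawer shut and the bottle, the jug and the bowl where they are.

Things in the scene. Friction and masses are not known exactly. Their poses are not given: they have to be found in the camera images.
- stand: Trimming stand, a loose blue-grey bench-top unit, about 8 kg, on rubber feet; carcass 260 mm deep (x), 340 mm wide (y). Origin: on the bench under the middle of the drawer faces. Its x axis points from the drawer faces (x = 0) to its back, z up; drawers come out towards -x, roughly at the robot. Pushed or pulled level with over about 40 N the whole stand slides on the bench.
- board_edge (a point): Middle of the front edge of the stand's top, a brown wooden work board, on its top face; axes as the stand's. The board is 22 mm thick (top 172 mm, underside 150 mm above the bench), 380 mm wide in y, 304 mm deep in x from this edge back, and overhangs the drawer faces by 44 mm.
- catch_drawer (a joint): How far the upper drawer is out, in m: 0 fully shut (as at the start), growing as it comes out towards the stand's -x. It slides stiffly (about 3 N, more when moved fast), stays where it is left, and ends at a firm stop that has to be felt, more than 120 mm out.
- catch_handle (a point): Centre of the bar of the upper drawer's brass bow handle; axes as the stand's, moves with the drawer. Bar 60 mm long in y, 12 x 12 mm section, centre 38 mm before the drawer face, on two 12 mm legs. When shut, the bar's front is flush with the board's edge, whose underside is 42 mm above the bar's centre: reach in below with the tool leaning back 30 to 45 degrees, gripping across the 60 mm.
- catch_floor (a point): Middle of the upper drawer's inner floor (77 mm above the bench); axes as the stand's, moves with the drawer. The inside is 211 mm in x, 298 mm in y; side walls are 6 mm thick and rise 59 mm above the floor; the front panel is 12 mm thick and its top is 71 mm above the floor.
- tool_drawer (a joint): How far the lower drawer is out, in m (0 shut); it has the same handle, 39 mm above the bench, and is not to be used.
- offcut_center (a point): Centre of the plaster offcut, a white broken block 50 mm in its x, 90 mm in its y, 30 mm high, 80 to 170 g, lying flat on the board near the front edge; this point is 15 mm above its underside.
- bottle: Amber glass bottle, 54 mm across, 105 mm high, standing on the bench to one side of the stand; origin at the centre of its underside. Leave alone.
- jug: Clay jug, 100 mm across, 105 mm high, handle 20 mm farther, on the bench to one side of the stand; origin at the centre of its underside. Leave alone.
- bowl: Small buff clay bowl, 96 mm across, 45 mm high, on the bench to one side of the stand; origin at the centre of its underside. Leave alone.
Mind the look-alikes: they are no part of the job. Leave any green or red look-alike of the part that bears offcut_center alone.

How it is judged:
On the way, in this order (a step that is already met when the one before it is completed fails the run):
1. the catch drawer is pulled out to its stop (more than 132 mm), the offcut still on the board (value of joint catch_drawer above 0.132 m and z of offcut_center in the frame of stand above 0.175 m), for 0.2 s.
2. the offcut has dropped into the open catch drawer (value of joint catch_drawer above 0.08 m and z of offcut_center in the frame of catch_floor between 0 and 0.055 m and x of offcut_center in the frame of catch_floor between -0.106 and 0.106 m and y of offcut_center in the frame of catch_floor between -0.149 and 0.149 m), for 0.2 s.
At the end, for the whole second after the job is handed in: The catch drawer is shut to within 6 mm with the offcut lying inside it, the lower drawer is shut to within 6 mm, the stand is within 12 mm of where it stood, and the bottle, the jug and the bowl within 20 mm (value of joint each of catch_drawer, tool_drawer below 0.006 m and z of offcut_center in the frame of catch_floor between 0 and 0.055 m and x of offcut_center in the frame of catch_floor between -0.106 and 0.106 m and y of offcut_center in the frame of catch_floor between -0.149 and 0.149 m and distance of stand from where it was at the start of the episode below 0.012 m and distance of each of bottle, jug, bowl from where it was at the start of the episode below 0.02 m); the robot touches nothing.
It fails at once if the stand is dragged or shoved more than 12 mm along the bench (distance of stand from where it was at the start of the episode above 0.012 m).
It fails at once if the offcut is picked up (its centre more than 50 mm above the board's top) (z of offcut_center in the frame of stand above 0.222 m).
It fails at once if the lower drawer is opened more than 20 mm (value of joint tool_drawer above 0.02 m).
It fails at once if the bottle, the jug or the bowl is knocked over or displaced (distance of any of bottle, jug, bowl from where it was at the start of the episode above 0.03 m or angle between any of bottle, jug, bowl's own z axis and vertical above 0.5 rad).
It also fails if it takes over 61 s, if anything falls off the work surface, if the arm or the gripper's body presses on something with over 40 N, if the wrist force passes 120 N, or if a joint passes its speed limit or range.

## Working session

There is one attempt and no reset: what is moved stays moved. The work goes in short steps, Python scripts to look and compute and a tool call to move; the robot and the scene stay as the last step left them, time stands still between calls to the robot, and variables do not carry over. Pictures are saved under pics/ and viewed, about 8 in all and at most 12, crops included, and the job is handed in when it is done.

Besides the shell and the picture viewer there is one more tool, called in YAML: its name, and indented under it one key for each argument. send_rows: Moves the arm, as the interface text tells. Its arguments: {"type":"object","properties":{"motion":{"type":"array","items":{"type":"object","properties":{"gripper":{"type":"number"},"travel":{"type":"array","items":{"type":"number"}},"rotation":{"type":"array","items":{"type":"number"}}}}},"newtons":{"type":"number"}},"required":["motion"]}

```bash
mkdir -p pics; python3 - <<'E'
from station import manip
import cv2,numpy as np
for n in("top","side"):
    im=manip.snapshot(n); np.save(f"pics/{n}0.npy",im); cv2.imwrite(f"pics/{n}0.png",im[:,:,::-1])
    c=manip.calibration(n); print(n,c["fx"],c["fy"],c["cx"],c["cy"]);print(np.round(c["cam_to_world"],4))
s=manip.sense();print({k:np.round(v,3) for k,v in s.items()})
E
```

```text
top 480.6112433161494 480.6112433161494 319.92533770760485 192.63959702362547
[[-1.9800e-02 -9.9850e-01  5.0800e-02  5.1550e-01]
 [-9.9980e-01  1.9800e-02 -1.5000e-03 -1.3600e-02]
 [ 5.0000e-04 -5.0800e-02 -9.9870e-01  1.5703e+00]
 [ 0.0000e+00  0.0000e+00  0.0000e+00  1.0000e+00]]
side 372.6532781212463 372.6532781212463 321.7728409687031 204.0965199417283
[[ 0.9675 -0.1903  0.1665  0.4019]
 [-0.2529 -0.7145  0.6523 -0.7839]
 [-0.0052 -0.6732 -0.7394  1.0264]
 [ 0.      0.      0.      1.    ]]
{'t': np.float64(0.1), 'q': array([ 0.972,  0.528,  1.434,  0.   ,  1.181, -0.178]), 'qd': array([-0.003, -0.001, -0.003,  0.001, -0.001,  0.   ]), 'tau': array([-0.0000e+00, -4.4331e+01, -1.7858e+01, -0.0000e+00,  4.0000e-03,
       -0.0000e+00]), 'tcp_pos': array([0.254, 0.57 , 0.23 ]), 'tool_rot': array([ 0.208,  0.978, -0.001, -0.   ]), 'force': array([ 1.12 , -0.537, -0.303]), 'ft_torque': array([ 0.006, -0.005, -0.052]), 'finger_gap': np.float64(0.998)}
```

View pics/top0.png

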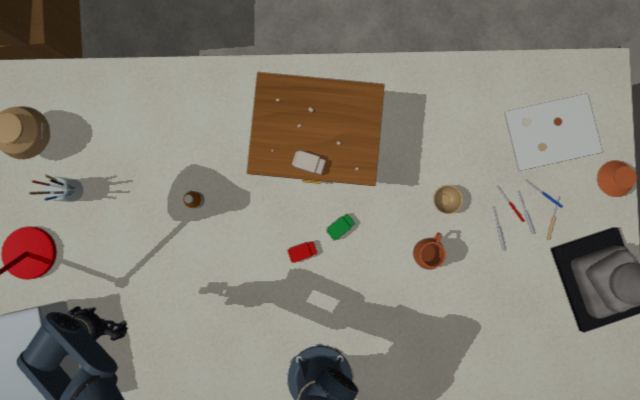

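View pics/side0.png

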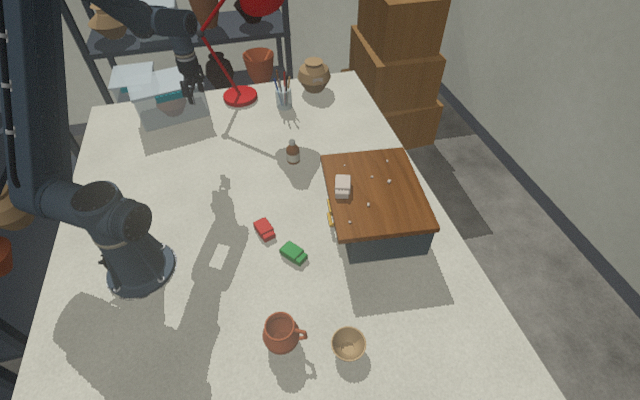

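The top view shows the board with corners at about (258,73), (384,84), (375,185) and (248,173). The white offcut on it is at (309,161) and the brass handle pokes out at (314,181). The candidates for the offcut are white (309,161) on the board, red (302,252) and green (341,227) on the bench. The white one fits, since it is plaster lying on the board. I'll measure these and confirm with one crop.

```bash
cat > h.py <<'E'
import numpy as np,cv2
from station import manip
def ray(n,uv,z):
    c=manip.calibration(n);T=np.array(c["cam_to_world"])
    d=T[:3,:3]@np.array([(uv[0]-c["cx"])/c["fx"],(uv[1]-c["cy"])/c["fy"],1]);o=T[:3,3]
    return o+d*(z-o[2])/d[2]
def proj(n,p):
    c=manip.calibration(n);T=np.array(c["cam_to_world"])
    q=T[:3,:3].T@(np.array(p)-T[:3,3]);return np.array([c["fx"]*q[0]/q[2]+c["cx"],c["fy"]*q[1]/q[2]+c["cy"]])
E
python3 - <<'E'
from h import *
im=np.load("pics/top0.npy");hsv=cv2.cvtColor(im,cv2.COLOR_RGB2HSV)
roi=np.zeros((400,640),np.uint8);roi[60:200,235:395]=1
m=((hsv[:,:,0]<20)&(hsv[:,:,1]>110)&(roi>0)).astype(np.uint8)
k=np.ones((3,3),np.uint8);m=cv2.morphologyEx(m,cv2.MORPH_OPEN,k)
cs=max(cv2.findContours(m,0,2)[0],key=cv2.contourArea);ap=cv2.boxPoints(cv2.minAreaRect(cs));print("board px",ap)
P=np.array([ray("top",p,.172) for p in ap]);print(P.round(4));print("sides",[round(np.linalg.norm(P[i]-P[(i+1)%4]),4) for i in range(4)])
g=cv2.morphologyEx(((hsv[:,:,1]<70)&(hsv[:,:,2]>110)).astype(np.uint8),cv2.MORPH_OPEN,k);g[:140]=0;g[178:]=0;g[:,:280]=0;g[:,335:]=0
c=max(cv2.findContours(g,0,2)[0],key=cv2.contourArea);r=cv2.minAreaRect(c);print("offcut",r)
Q=np.array([ray("top",p,.195) for p in cv2.boxPoints(r)]);print(Q.round(4),Q.mean(0),[round(np.linalg.norm(Q[i]-Q[(i+1)%4]),4) for i in range(4)])
x=cv2.resize(im[130:270,240:390],None,fx=5,fy=4.2,interpolation=cv2.INTER_CUBIC)[:,:,::-1];x=cv2.resize(im[140:262,240:390],None,fx=4.8,fy=4.8,interpolation=cv2.INTER_CUBIC)[:,:,::-1];cv2.imwrite("pics/crop1.png",x)
for n,p,z in(("red",(302,252),.02),("green",(341,227),.02),("bottle",(193,199),.1),("bowl",(448,199),.045),("jug",(429,254),.1)):print(n,ray("top",p,z).round(3))
E
```

```text
board px [[246.55003 173.78119]
 [256.1349   71.94211]
 [384.37537  84.01181]
 [374.79053 185.85089]]
[[ 0.646   0.1974  0.172 ]
 [ 0.9469  0.1655  0.172 ]
 [ 0.9034 -0.2119  0.172 ]
 [ 0.6032 -0.176   0.172 ]]
sides [np.float64(0.3026), np.float64(0.3799), np.float64(0.3023), np.float64(0.3758)]
offcut ((308.2756652832031, 161.8540496826172), (31.026060104370117, 17.64515495300293), 17.10272979736328)
[[ 0.6645  0.0664  0.195 ]
 [ 0.713   0.0506  0.195 ]
 [ 0.6849 -0.0342  0.195 ]
 [ 0.6365 -0.0183  0.195 ]] [0.67472138 0.01611506 0.195     ] [np.float64(0.0509), np.float64(0.0893), np.float64(0.0509), np.float64(0.0892)]
red [0.405 0.045 0.02 ]
green [ 0.482 -0.081  0.02 ]
bottle [0.578 0.373 0.1  ]
bowl [ 0.565 -0.422  0.045]
jug [ 0.397 -0.344  0.1  ]
```

View pics/crop1.png

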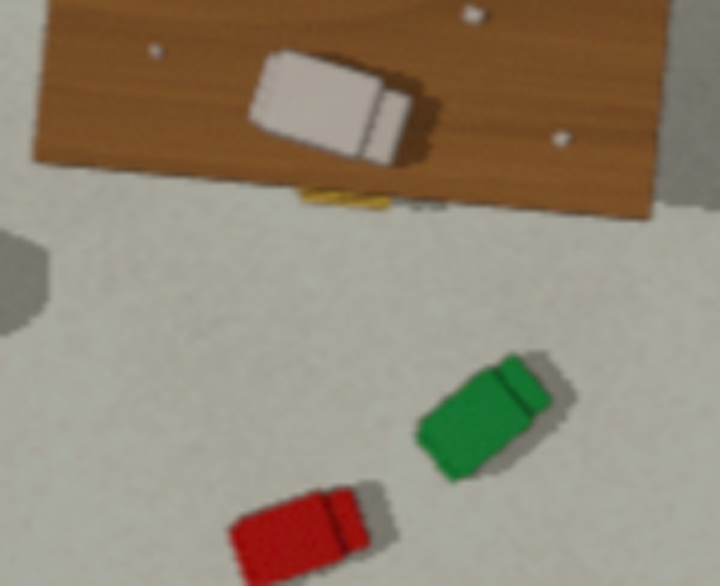

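The crop confirms the white block on the board at crop (330,110) is the offcut. The red block (300,535) and the green one (485,415) lie on the bench and are look-alikes. The handle shows at crop (346,198), under the edge. Next I'll check the handle prediction in both views and work out the approach.

```bash
cat >> h.py <<'E'
from scipy.spatial.transform import Rotation as Ro
def Rt(yaw,a):
    X=np.array([np.cos(yaw),np.sin(yaw),0]);Y=np.array([-np.sin(yaw),np.cos(yaw),0]);z=np.sin(a)*X-np.cos(a)*np.array([0,0,1])
    return np.stack([np.cross(Y,z),Y,z],1)
def to(p,R=None,s=None):
    "travel (mm, tool axes now) and rotvec (deg, tool axes) to reach p,R"
    s=s or manip.sense();R0=Ro.from_quat(s["tool_rot"]).as_matrix()
    t=R0.T@(np.array(p)-s["tcp_pos"])*1000
    r=np.degrees(Ro.from_matrix(R0.T@R).as_rotvec()) if R is not None else None
    return t.round(1),None if r is None else r.round(2)
E
python3 - <<'E'
from h import *
yaw=np.radians(-6.5);X=np.array([np.cos(yaw),np.sin(yaw),0]);Y=np.array([-X[1],X[0],0]);E=np.array([.6246,.0107,.172])
H=E+.006*X;H[2]=.108
for n,roi in(("top",(178,188,290,340)),("side",(195,235,322,340))):
    im=np.load(f"pics/{n}0.npy");h=cv2.cvtColor(im,cv2.COLOR_RGB2HSV);a,b,c,d=roi
    m=(h[:,:,0]>18)&(h[:,:,0]<32)&(h[:,:,1]>130)
    v,u=np.nonzero(m[a:b,c:d]);u=u+c;v=v+a
    print(n,len(u),"u",u.min(),u.max(),"v",v.min(),v.max(),"mean",u.mean(),v.mean())
    print(" pred center",proj(n,H).round(1),"ends",proj(n,H+.03*Y-.006*X).round(1),proj(n,H-.03*Y-.006*X).round(1))
    print(" E",proj(n,E).round(1), "corners",[proj(n,E+s*.19*Y+x*X).round(1).tolist() for s in(1,-1) for x in(0,.304)])
R=Rt(yaw,np.radians(45));G=H+.016*R[:,2];pre=G-.1*R[:,2];print("H",H,"G",G,"pre",pre)
print(to(pre,R))
E
```

```text
top 42 u 302 320 v 179 182 mean 310.92857142857144 180.83333333333334
 pred center [311.2 179.5] ends [301.2 180.5] [320.8 182.4]
 E [310.6 179.8] corners [[245.8, 173.7], [256.3, 71.5], [375.5, 185.9], [384.5, 83.4]]
side 40 u 328 333 v 199 225 mean 329.475 214.425
 pred center [329.4 206.3] ends [326.2 200. ] [329.  213.3]
 E [327.7 193.1] corners [[319.5, 154.8], [403.1, 146.6], [337.9, 240.6], [440.5, 228.4]]
H [0.63056143 0.01002078 0.108     ] G [0.64180241 0.00874003 0.09668629] pre [0.57154627 0.01674471 0.16739697]
(array([-515.3, -376. ,   63.6]), array([ -7.  , -44.68, -16.6 ]))
```

send_rows:
  motion:
    - {"gripper":85,"travel":[-32,-23.5,4],"rotation":[0,0,0]}
    - {"gripper":85,"travel":[-32,-23.5,4],"rotation":[0,0,0]}
    - {"gripper":85,"travel":[-32,-23.5,4],"rotation":[0,0,0]}
    - {"gripper":85,"travel":[-32,-23.5,4],"rotation":[0,0,0]}
    - {"gripper":85,"travel":[-32,-23.5,4],"rotation":[0,0,0]}
    - {"gripper":85,"travel":[-32,-23.5,4],"rotation":[0,0,0]}
    - {"gripper":85,"travel":[-32,-23.5,4],"rotation":[0,0,0]}
    - {"gripper":85,"travel":[-32,-23.5,4],"rotation":[0,0,0]}
    - {"gripper":85,"travel":[-32,-23.5,4],"rotation":[0,0,0]}
    - {"gripper":85,"travel":[-32,-23.5,4],"rotation":[0,0,0]}
    - {"gripper":85,"travel":[-32,-23.5,4],"rotation":[0,0,0]}
    - {"gripper":85,"travel":[-32,-23.5,4],"rotation":[0,0,0]}
  newtons: 25

```text
t: 1.1
tcp_pos: [0.4908, 0.1548, 0.1829]
tool_rot: [0.208, 0.978, -0.0, -0.0]
force: [0.8, 0.4, 0.3]
finger_gap: 0.995
```

send_rows:
  motion:
    - {"gripper":85,"travel":[-32,-23.5,4],"rotation":[0,0,0]}
    - {"gripper":85,"travel":[-32,-23.5,4],"rotation":[0,0,0]}
    - {"gripper":85,"travel":[-32,-23.5,4],"rotation":[0,0,0]}
    - {"gripper":85,"travel":[0,0,0],"rotation":[-1,-6.4,-2.4]}
    - {"gripper":85,"travel":[0,0,0],"rotation":[-1,-6.4,-2.4]}
    - {"gripper":85,"travel":[0,0,0],"rotation":[-1,-6.4,-2.4]}
    - {"gripper":85,"travel":[0,0,0],"rotation":[-1,-6.4,-2.4]}
    - {"gripper":85,"travel":[0,0,0],"rotation":[-1,-6.4,-2.4]}
    - {"gripper":85,"travel":[0,0,0],"rotation":[-1,-6.4,-2.4]}
    - {"gripper":85,"travel":[0,0,0],"rotation":[-1,-6.4,-2.4]}
    - {"gripper":85,"travel":[0,0,0],"rotation":[0,0,0]}
    - {"gripper":85,"travel":[0,0,0],"rotation":[0,0,0]}

```text
t: 2.1
tcp_pos: [0.5527, 0.0375, 0.1761]
tool_rot: [0.11, 0.955, -0.039, 0.271]
force: [0.6, 0.1, 0.2]
finger_gap: 0.994
```

```bash
cat >> h.py <<'E'
yaw=np.radians(-6.5);X=np.array([np.cos(yaw),np.sin(yaw),0]);Y=np.array([-X[1],X[0],0]);E=np.array([.6246,.0107,.172])
H=E+.006*X;H[2]=.108
R45=Rt(yaw,np.radians(45));G=H+.016*R45[:,2]
def st():
    s=manip.sense();d=s["tcp_pos"]-E;print("t",round(s["t"],2),"tcp",s["tcp_pos"].round(4),"rel E (stand x,y), z",round(d@X*1e3,1),round(d@Y*1e3,1),"F",s["force"].round(1),"Fx",round(s["force"]@X,1),"gap",round(s["finger_gap"]*85.4,1),"q",np.round(s["q"],2))
E
python3 -c "
from h import *
st();print(to(G,R45));cv2.imwrite('pics/s1.png',cv2.resize(manip.snapshot('side')[130:290,230:430],None,fx=3.5,fy=3.5)[:,:,::-1])"
```

```text
t 2.1 tcp [0.5527 0.0375 0.1761] rel E (stand x,y), z -74.4 18.5 F [0.6 0.1 0.2] Fx 0.6 gap 84.9 q [-0.08  0.43  2.06 -0.7   0.14 -0.75]
(array([-37.5,  -6.2, 116.8]), array([ -4.97, -13.29,  -4.9 ]))
```

View pics/s1.png

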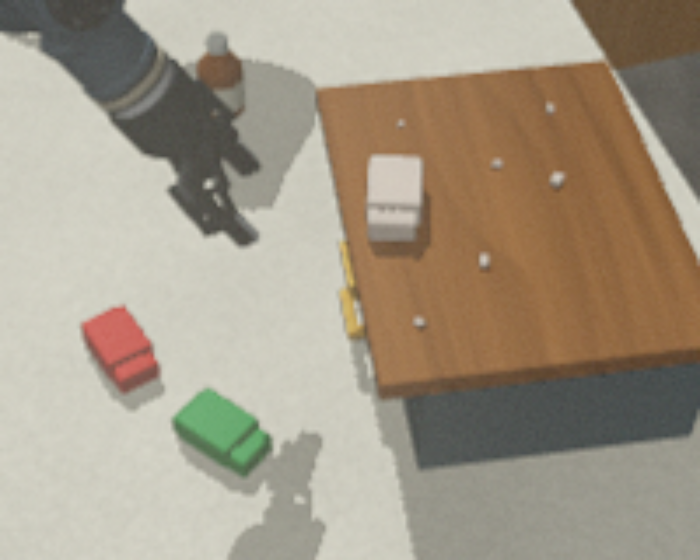

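The offcut and stand are untouched. The gripper is clear of everything, but it stopped at a 31° tilt because the wrist came near q5 = 0, the singularity. I'll log states on the next moves and fit a simple arm model, so I can choose a tilt that stays feasible through the whole pull.

```bash
cat >> h.py <<'E'
import json
def log():
    s=manip.sense();open("log.jsonl","a").write(json.dumps({k:np.array(s[k]).tolist() for k in("q","tcp_pos","tool_rot")})+"\n")
E
python3 - <<'E'
from h import *
log()
R=Rt(yaw,np.radians(25));p=H+.016*R[:,2]-.09*R[:,2];print(p,to(p,R))
E
```

```text
[0.59948871 0.01356107 0.17506678] (array([-42.4, -12.5,  27.9]), array([-4.03,  6.72, -5.73]))
```

send_rows:
  motion:
    - {"gripper":85,"travel":[-21,-6,14],"rotation":[-2,3.4,-2.9]}
    - {"gripper":85,"travel":[-21,-6,14],"rotation":[-2,3.4,-2.9]}
    - {"gripper":85,"travel":[0,0,0],"rotation":[0,0,0]}

```text
t: 2.4
tcp_pos: [0.569, 0.0233, 0.1763]
tool_rot: [0.099, 0.961, -0.042, 0.255]
force: [0.6, -0.7, -1.3]
finger_gap: 0.998
```

```bash
python3 - <<'E'
from h import *
log();st()
D=[json.loads(l) for l in open("log.jsonl")]
D.append(dict(q=[.972,.528,1.434,0,1.181,-.178],tcp_pos=[.2545,.5703,.2305],tool_rot=[.208,.978,-.001,0]))
from scipy.optimize import least_squares as ls
def fk(q,p):
    h,a,L1,L2,e,Lt=p
    R=Ro.from_euler("z",q[0]);x=R.apply([a,0,0])+[0,0,h]
    R=R*Ro.from_euler("y",q[1]);x=x+R.apply([0,0,L1])
    R=R*Ro.from_euler("y",q[2]);x=x+R.apply([e,0,L2])
    R=R*Ro.from_euler("z",q[3])*Ro.from_euler("y",q[4])*Ro.from_euler("z",q[5]);x=x+R.apply([0,0,Lt])
    return x,R
f=lambda p:np.concatenate([1e3*(fk(d["q"],p)[0]-d["tcp_pos"]) for d in D]+[.1*(p-p0)/.1])
p0=np.array([.3,.05,.4,.35,0,.25])
r=ls(f,p0);print(r.x.round(4),r.fun[:9].round(1))
for d in D:
    R=fk(d["q"],r.x)[1];print(np.degrees((R.inv()*Ro.from_quat(d["tool_rot"])).as_rotvec()).round(2))
E
```

```text
t 2.4 tcp [0.569  0.0233 0.1763] rel E (stand x,y), z -56.7 6.2 F [ 0.6 -0.7 -1.3] Fx 0.6 gap 85.2 q [-0.12  0.44  2.   -0.39  0.2  -1.12]
[-3.0319  0.2496  1.3852 -0.7167 -0.8649 -0.9924] [ 13.9   5.1 -10.5 -16.5 -12.5  11.2  92.7 -61.4  -0.7]
[ 0. -0. 90.]
[-0. -0. 90.]
[ 6.00e-02 -0.00e+00  8.99e+01]
```

```bash
cat >> h.py <<'E'
def fk(q,p):
    h,a,L1,L2,e,Lt=p
    R=Ro.from_euler("z",q[0]);x=R.apply([a,0,0])+[0,0,h]
    R=R*Ro.from_euler("y",q[1]);x=x+R.apply([0,0,L1])
    R=R*Ro.from_euler("y",q[2]);x=x+R.apply([e,0,L2])
    R=R*Ro.from_euler("z",q[3])*Ro.from_euler("y",q[4])*Ro.from_euler("z",q[5]+np.pi/2);x=x+R.apply([0,0,Lt])
    return x,R
def fit():
    from scipy.optimize import least_squares as ls
    D=[json.loads(l) for l in open("log.jsonl")]+[dict(q=[.973,.527,1.433,0,1.181,-.178],tcp_pos=[.255,.571,.231])]
    p0=np.array([.3,.02,.4,.35,0,.25])
    f=lambda p:np.concatenate([1e3*(fk(d["q"],p)[0]-d["tcp_pos"]) for d in D]+[.5*(p-p0)/.1])
    r=ls(f,p0,bounds=([.05,-.1,.2,.2,-.15,.1],[.5,.15,.7,.7,.15,.45]));return r.x,r.fun[:-6]
E
python3 - <<'E'
from h import *
p,f=fit();print(p.round(4),f.round(1))
for l in open("log.jsonl"):
    d=json.loads(l);print(np.round(d["q"],4),np.round(d["tcp_pos"],4))
E
```

```text
[0.05   0.15   0.4571 0.2599 0.0061 0.1   ] [ -9.4 -92.6  -5.7 -16.5 -95.   -1.8  92.8 -60.1   9.8]
[-0.0844  0.4307  2.0549 -0.7032  0.1411 -0.7519] [0.5531 0.0375 0.1763]
[-0.1155  0.4399  1.9994 -0.3873  0.1998 -1.1206] [0.569  0.0233 0.1763]
```

```bash
python3 - <<'E'
s=open("h.py").read()
s=s.replace("h,a,L1,L2,e,Lt=p","h,a,L1,L2,e,Lt,d=p").replace("R.apply([a,0,0])","R.apply([a,d,0])").replace("0,.25])\n    f","0,.25,.11])\n    f").replace("fun[:-6]","fun[:-7]").replace("-.15,.1],[.5,.15,.7,.7,.15,.45]","-.15,.1,0],[.5,.15,.7,.7,.15,.45,.2]")
open("h.py","w").write(s)
E
python3 - <<'E'
from h import *
p,f=fit();print(p.round(4),f.round(1))
E
```

```text
[0.3497 0.0488 0.506  0.3892 0.1268 0.2911 0.1106] [ 0.1  0.1  0.1 -0.1 -0.  -0.1  0.  -0.   0. ]
```

```bash
cat >> h.py <<'E'
LO=np.array([-3.08,-.75,.22,-1.43,0,-2.85]);HI=np.array([3.08,2.2,2.44,4.57,2.65,2.85])
def ik(x,R,q0,p):
    from scipy.optimize import least_squares as ls
    def f(q):
        a,b=fk(q,p);return np.concatenate([10*(a-x),(Ro.from_matrix(R).inv()*b).as_rotvec()])
    r=ls(f,np.clip(q0,LO+1e-3,HI-1e-3),bounds=(LO,HI));return r.x,np.abs(r.fun).max()
E
python3 - <<'E'
from h import *
p,_=fit();q0=np.array(manip.sense()["q"])
for a in(30,35,38,42,45):
    R=Rt(yaw,np.radians(a))
    for qs,nm in((q0,"A"),(q0+[0,0,0,3.14,0,-1.6],"B")):
      q=qs
      for o in(0,.05,.1,.14):
        x=H+.014*R[:,2]-o*X
        q,e=ik(x,R,q,p);print(a,nm,o,q.round(2),round(e,4))
E
```

```text
30 A 0 [-0.17  0.68  1.86  0.41  0.08 -2.03] 0.0
30 A 0.05 [-0.18  0.65  1.98  1.22  0.03 -2.85] 0.0193
30 A 0.1 [-0.17  0.61  2.07  1.23  0.01 -2.85] 0.0675
30 A 0.14 [-0.17  0.59  2.14  1.23  0.   -2.85] 0.1082
30 B 0 [-0.17  0.68  1.86  0.41  0.08 -2.03] 0.0
30 B 0.05 [-0.18  0.65  1.98  1.22  0.03 -2.85] 0.0193
30 B 0.1 [-0.17  0.61  2.07  1.23  0.01 -2.85] 0.0675
30 B 0.14 [-0.17  0.59  2.14  1.23  0.   -2.85] 0.1082
35 A 0 [-0.16  0.69  1.88  0.53  0.   -2.14] 0.0455
35 A 0.05 [-0.16  0.65  1.98  1.24  0.   -2.85] 0.0968
35 A 0.1 [-0.17  0.61  2.07  1.23  0.   -2.85] 0.1483
35 A 0.14 [-0.17  0.58  2.14  1.23  0.   -2.85] 0.19
35 B 0 [-0.17  0.69  1.88  1.24  0.02 -2.85] 0.0485
35 B 0.05 [-0.16  0.65  1.98  1.24  0.   -2.85] 0.0968
35 B 0.1 [-0.17  0.61  2.07  1.23  0.   -2.85] 0.1483
35 B 0.14 [-0.17  0.58  2.14  1.23  0.   -2.85] 0.19
38 A 0 [-0.16  0.69  1.88 -0.41  0.   -1.2 ] 0.0953
38 A 0.05 [-0.16  0.65  1.98 -1.43  0.   -0.18] 0.1464
38 A 0.1 [-0.17  0.61  2.07 -1.43  0.   -0.19] 0.1977
38 A 0.14 [-0.17  0.58  2.14 -1.41  0.   -0.21] 0.239
38 B 0 [-0.16  0.69  1.88  1.2 
[... 347 characters left out ...]
 A 0.14 [-0.17  0.58  2.14 -1.4   0.   -0.22] 0.3044
42 B 0 [-0.16  0.69  1.88  1.17  0.   -2.78] 0.1617
42 B 0.05 [-0.16  0.65  1.97  1.24  0.   -2.85] 0.2125
42 B 0.1 [-0.17  0.61  2.06  1.23  0.   -2.85] 0.2634
42 B 0.14 [-0.17  0.58  2.14  1.23  0.   -2.85] 0.3044
45 A 0 [-0.16  0.69  1.88 -0.93  0.   -0.68] 0.2115
45 A 0.05 [-0.16  0.64  1.97 -1.43  0.   -0.18] 0.2621
45 A 0.1 [-0.17  0.6   2.06 -1.38  0.   -0.24] 0.3127
45 A 0.14 [-0.17  0.57  2.14 -1.43  0.   -0.19] 0.3534
45 B 0 [-0.16  0.69  1.88  1.24  0.   -2.85] 0.2115
45 B 0.05 [-0.16  0.64  1.97  1.24  0.   -2.85] 0.2621
45 B 0.1 [-0.17  0.6   2.06  1.24  0.   -2.85] 0.3127
45 B 0.14 [-0.17  0.57  2.14  1.23  0.   -2.85] 0.3534
```

```bash
cat >> h.py <<'E'
FL=np.diag([-1.,-1,1])
E
python3 - <<'E'
from h import *
p,_=fit();q0=np.array(manip.sense()["q"]);R=R45@FL
q=np.array([-.16,.6,1.95,3.1,.3,-1.6]);pre=None
for o in(-.09,-.06,0,):
    q1,e=ik(H+.015*R[:,2]+o*R[:,2],R,q,p);print("back",o,q1.round(3),round(e,4))
    if o==-.09:pre=q1
for o in(.05,.1,.145):
    q1,e=ik(H+.015*R[:,2]-o*X,R,q,p);print("pull",o,q1.round(3),round(e,4))
N=36;qs=[q0+(pre-q0)*k/N for k in range(N+1)]
P=[fk(q,p) for q in qs]
for k in range(N):
    t=P[k][1].inv().apply(P[k+1][0]-P[k][0])*1e3;r=np.degrees((P[k][1].inv()*P[k+1][1]).as_rotvec())
    if k%3==0:print(k,t.round(1),r.round(2),P[k+1][0].round(3),(P[k+1][1].as_matrix()[:,2]).round(2))
E
```

```text
back -0.09 [-0.194  0.574  2.167  2.99   0.387 -1.487] 0.0
back -0.06 [-0.189  0.645  2.115  3.005  0.406 -1.499] 0.0
back 0 [-0.182  0.773  2.001  3.023  0.42  -1.51 ] 0.0
pull 0.05 [-0.191  0.774  2.126  3.036  0.545 -1.535] 0.0
pull 0.1 [-0.203  0.799  2.249  3.042  0.693 -1.558] 0.0
pull 0.145 [-0.218  0.855  2.361  3.044  0.86  -1.581] 0.0
0 [8.  3.  1.2] [-0.73  1.21  4.76] [0.563 0.027 0.171] [ 0.47 -0.11 -0.88]
3 [7.5 2.5 1.2] [-0.72  1.17  4.77] [0.549 0.042 0.158] [ 0.43 -0.06 -0.9 ]
6 [6.6 2.1 1.1] [-0.73  1.1   4.78] [0.538 0.059 0.149] [ 0.41  0.01 -0.91]
9 [5.6 2.  1. ] [-0.76  1.01  4.8 ] [0.532 0.076 0.143] [ 0.4   0.08 -0.91]
12 [4.4 2.1 0.9] [-0.82  0.89  4.81] [0.532 0.092 0.141] [ 0.42  0.14 -0.9 ]
15 [3.2 2.5 0.7] [-0.9   0.76  4.81] [0.536 0.104 0.143] [ 0.45  0.19 -0.88]
18 [1.9 3.2 0.5] [-1.01  0.62  4.8 ] [0.544 0.111 0.147] [ 0.49  0.22 -0.84]
21 [0.7 4.1 0.3] [-1.15  0.48  4.78] [0.555 0.111 0.152] [ 0.54  0.22 -0.81]
24 [-0.4  5.3  0.1] [-1.31  0.35  4.75] [0.566 0.104 0.157] [ 0.6   0.2  -0.78]
27 [-1.3  6.7 -0.1] [-1.49  0.23  4.7 ] [0.576 0.088 0.161] [ 0.65  0.15 -0.75]
30 [-2.   8.2 -0.3] [-1.68  0.12  4.65] [0.582 0.065 0.163] [ 0.69  0.08 -0.72]
33 [-2.4  9.7 -0.4] [-1.89  0.04  4.58] [0.582 0.037 0.163] [ 0.7  -0.01 -0.71]
```

```bash
cat >> h.py <<'E'
R40=Rt(yaw,np.radians(40))@FL;QS=np.array([-.16,.6,1.95,3.1,.3,-1.6])
def path(q0,q1,N,p):
    P=[fk(q0+(q1-q0)*k/N,p) for k in range(N+1)]
    return [{"gripper":85,"travel":(P[k][1].inv().apply(P[k+1][0]-P[k][0])*1e3).round(1).tolist(),"rotation":np.degrees((P[k][1].inv()*P[k+1][1]).as_rotvec()).round(1).tolist()} for k in range(N)]
E
python3 - <<'E'
from h import *
p,_=fit();q0=np.array(manip.sense()["q"])
pre,e=ik(H-.075*R40[:,2],R40,QS,p);print(pre.round(2),e);print(ik(H+.015*R40[:,2]-.145*X,R40,QS,p))
for i,r in enumerate(path(q0,pre,30,p)):print(i,r["travel"],r["rotation"])
E
```

```text
[-0.19  0.52  2.1   2.87  0.18 -1.36] 1.1513012765362873e-12
(array([-0.21134779,  0.76440521,  2.32311832,  3.03680234,  0.64433955,
       -1.56200202]), np.float64(4.581404700054748e-13))
0 [5.5, 4.3, 0.9] [-1.0, 0.9, 5.7]
1 [5.2, 4.0, 0.9] [-1.0, 0.8, 5.7]
2 [4.9, 3.7, 0.9] [-1.0, 0.8, 5.8]
3 [4.6, 3.4, 0.8] [-0.9, 0.8, 5.8]
4 [4.3, 3.2, 0.8] [-0.9, 0.7, 5.8]
5 [4.0, 3.0, 0.8] [-0.9, 0.7, 5.8]
6 [3.6, 2.8, 0.8] [-0.9, 0.7, 5.8]
7 [3.2, 2.7, 0.7] [-0.8, 0.6, 5.8]
8 [2.8, 2.5, 0.7] [-0.8, 0.6, 5.8]
9 [2.4, 2.5, 0.7] [-0.8, 0.5, 5.8]
10 [2.0, 2.4, 0.6] [-0.8, 0.5, 5.8]
11 [1.6, 2.4, 0.6] [-0.8, 0.4, 5.8]
12 [1.2, 2.4, 0.5] [-0.8, 0.4, 5.8]
13 [0.8, 2.5, 0.5] [-0.8, 0.4, 5.8]
14 [0.4, 2.6, 0.5] [-0.8, 0.3, 5.8]
15 [0.0, 2.7, 0.4] [-0.8, 0.3, 5.8]
16 [-0.3, 2.9, 0.4] [-0.8, 0.2, 5.8]
17 [-0.7, 3.0, 0.4] [-0.8, 0.2, 5.8]
18 [-1.0, 3.2, 0.3] [-0.9, 0.1, 5.8]
19 [-1.3, 3.5, 0.3] [-0.9, 0.1, 5.8]
20 [-1.6, 3.7, 0.3] [-0.9, 0.1, 5.8]
21 [-1.8, 4.0, 0.2] [-0.9, 0.0, 5.8]
22 [-2.1, 4.3, 0.2] [-1.0, -0.0, 5.8]
23 [-2.3, 4.6, 0.2] [-1.0, -0.0, 5.8]
24 [-2.4, 5.0, 0.2] [-1.0, -0.1, 5.8]
25 [-2.5, 5.3, 0.1] [-1.0, -0.1, 5.8]
26 [-2.6, 5.6, 0.1] [-1.1, -0.1, 5.8]
27 [-2.7, 6.0, 0.1] [-1.1, -0.1, 5.8]
28 [-2.7, 6.3, 0.1] [-1.1, -0.1, 5.8]
29 [-2.7, 6.6, 0.1] [-1.2, -0.1, 5.8]
```

send_rows:
  motion:
    - {"gripper":85,"travel":[5.4,4.2,0.9],"rotation":[-1,0.9,5.8]}
    - {"gripper":85,"travel":[5.2,4,0.9],"rotation":[-1,0.8,5.8]}
    - {"gripper":85,"travel":[4.9,3.7,0.9],"rotation":[-1,0.8,5.8]}
    - {"gripper":85,"travel":[4.6,3.4,0.8],"rotation":[-0.9,0.8,5.8]}
    - {"gripper":85,"travel":[4.3,3.2,0.8],"rotation":[-0.9,0.7,5.8]}
    - {"gripper":85,"travel":[4,3,0.8],"rotation":[-0.9,0.7,5.8]}
    - {"gripper":85,"travel":[3.6,2.8,0.8],"rotation":[-0.9,0.7,5.8]}
    - {"gripper":85,"travel":[3.2,2.7,0.7],"rotation":[-0.8,0.6,5.8]}
    - {"gripper":85,"travel":[2.8,2.5,0.7],"rotation":[-0.8,0.6,5.8]}
    - {"gripper":85,"travel":[2.4,2.5,0.7],"rotation":[-0.8,0.5,5.8]}

```text
t: 3.23
tcp_pos: [0.5559, 0.0702, 0.1584]
tool_rot: [0.538, 0.806, 0.162, 0.188]
force: [0.2, 0.2, 0.2]
finger_gap: 0.995
```

```bash
python3 - <<'E'
from h import *
log();st();p,f=fit();print(p.round(4),abs(f).max());q0=np.array(manip.sense()["q"])
pre,e=ik(H-.075*R40[:,2],R40,QS,p);print(pre.round(2),e)
for i,r in enumerate(path(q0,pre,21,p)):print(i,r["travel"],r["rotation"])
E
```

```text
t 3.23 tcp [0.5559 0.0702 0.1584] rel E (stand x,y), z -75.0 51.3 F [0.2 0.2 0.2] Fx 0.2 gap 85.0 q [-0.14  0.46  2.04  0.69  0.2  -1.19]
[0.281  0.0052 0.581  0.3912 0.1162 0.2962 0.1109] 0.2563836519485774
[-0.19  0.5   2.12  2.87  0.18 -1.36] 3.5143832288753166e-12
0 [2.0, 2.5, 0.6] [-0.8, 0.5, 5.5]
1 [1.6, 2.5, 0.6] [-0.8, 0.4, 5.5]
2 [1.3, 2.5, 0.6] [-0.8, 0.4, 5.5]
3 [0.9, 2.6, 0.5] [-0.8, 0.3, 5.5]
4 [0.5, 2.6, 0.5] [-0.8, 0.3, 5.5]
5 [0.2, 2.7, 0.5] [-0.8, 0.3, 5.5]
6 [-0.1, 2.9, 0.4] [-0.8, 0.2, 5.5]
7 [-0.5, 3.0, 0.4] [-0.8, 0.2, 5.5]
8 [-0.8, 3.2, 0.4] [-0.8, 0.2, 5.5]
9 [-1.0, 3.4, 0.3] [-0.8, 0.1, 5.5]
10 [-1.3, 3.6, 0.3] [-0.9, 0.1, 5.5]
11 [-1.6, 3.9, 0.3] [-0.9, 0.0, 5.5]
12 [-1.8, 4.1, 0.3] [-0.9, 0.0, 5.5]
13 [-2.0, 4.4, 0.2] [-0.9, -0.0, 5.5]
14 [-2.1, 4.7, 0.2] [-1.0, -0.0, 5.5]
15 [-2.2, 5.0, 0.2] [-1.0, -0.1, 5.5]
16 [-2.4, 5.2, 0.2] [-1.0, -0.1, 5.5]
17 [-2.4, 5.5, 0.2] [-1.0, -0.1, 5.5]
18 [-2.5, 5.8, 0.2] [-1.1, -0.1, 5.5]
19 [-2.5, 6.1, 0.2] [-1.1, -0.1, 5.5]
20 [-2.5, 6.4, 0.2] [-1.1, -0.1, 5.5]
```

Tracking is excellent: q4 is turning the right way and the model holds. I'll continue.

send_rows:
  motion:
    - {"gripper":85,"travel":[2,2.5,0.6],"rotation":[-0.8,0.5,5.5]}
    - {"gripper":85,"travel":[1.6,2.5,0.6],"rotation":[-0.8,0.4,5.5]}
    - {"gripper":85,"travel":[1.3,2.5,0.6],"rotation":[-0.8,0.4,5.5]}
    - {"gripper":85,"travel":[0.9,2.6,0.5],"rotation":[-0.8,0.3,5.5]}
    - {"gripper":85,"travel":[0.5,2.6,0.5],"rotation":[-0.8,0.3,5.5]}
    - {"gripper":85,"travel":[0.2,2.7,0.5],"rotation":[-0.8,0.3,5.5]}
    - {"gripper":85,"travel":[-0.1,2.9,0.4],"rotation":[-0.8,0.2,5.5]}
    - {"gripper":85,"travel":[-0.5,3,0.4],"rotation":[-0.8,0.2,5.5]}
    - {"gripper":85,"travel":[-0.8,3.2,0.4],"rotation":[-0.8,0.2,5.5]}
    - {"gripper":85,"travel":[-1,3.4,0.3],"rotation":[-0.8,0.1,5.5]}
    - {"gripper":85,"travel":[-1.3,3.6,0.3],"rotation":[-0.9,0.1,5.5]}

```text
t: 4.15
tcp_pos: [0.5812, 0.0691, 0.1681]
tool_rot: [0.851, 0.416, 0.304, 0.099]
force: [0.2, 0.0, 0.2]
finger_gap: 1.0
```

send_rows:
  motion:
    - {"gripper":85,"travel":[-1.6,3.9,0.3],"rotation":[-0.9,0,5.5]}
    - {"gripper":85,"travel":[-1.8,4.1,0.3],"rotation":[-0.9,0,5.5]}
    - {"gripper":85,"travel":[-2,4.4,0.2],"rotation":[-0.9,0,5.5]}
    - {"gripper":85,"travel":[-2.1,4.7,0.2],"rotation":[-1,0,5.5]}
    - {"gripper":85,"travel":[-2.2,5,0.2],"rotation":[-1,-0.1,5.5]}
    - {"gripper":85,"travel":[-2.4,5.2,0.2],"rotation":[-1,-0.1,5.5]}
    - {"gripper":85,"travel":[-2.4,5.5,0.2],"rotation":[-1,-0.1,5.5]}
    - {"gripper":85,"travel":[-2.5,5.8,0.2],"rotation":[-1.1,-0.1,5.5]}
    - {"gripper":85,"travel":[-2.5,6.1,0.2],"rotation":[-1.1,-0.1,5.5]}
    - {"gripper":85,"travel":[-2.5,6.4,0.2],"rotation":[-1.1,-0.1,5.5]}
    - {"gripper":85,"travel":[0,0,0],"rotation":[0,0,0]}

```text
t: 5.07
tcp_pos: [0.5828, 0.0156, 0.1651]
tool_rot: [0.938, -0.05, 0.342, 0.021]
force: [0.2, -0.0, -0.2]
finger_gap: 0.995
```

```bash
python3 - <<'E'
from h import *
log();st();p,f=fit();print(p.round(4),abs(f).max());print(to(H-.075*R40[:,2],R40),to(H+.015*R40[:,2],R40))
for o in(0,.1,.145):print(ik(H+.015*R40[:,2]-o*X,R40,QS,p)[0].round(2))
E
```

```text
t 5.07 tcp [0.5828 0.0156 0.1651] rel E (stand x,y), z -42.1 0.1 F [ 0.2 -0.  -0.2] Fx 0.2 gap 85.0 q [-0.19  0.5   2.12  2.87  0.19 -1.37]
[0.2736 0.0009 0.5886 0.3913 0.1151 0.2964 0.1109] 0.27937399135585794
(array([ 0.1,  0.1, -0.3]), array([-0.01, -0.08,  0.4 ])) (array([ 0. ,  0.2, 89.7]), array([-0.01, -0.08,  0.4 ]))
[-0.18  0.69  2.01  2.98  0.26 -1.46]
[-0.2   0.68  2.26  3.03  0.5  -1.54]
[-0.21  0.71  2.38  3.03  0.65 -1.56]
```

send_rows:
  motion:
    - {"gripper":85,"travel":[0,0,15],"rotation":[0,0,0]}
    - {"gripper":85,"travel":[0,0,15],"rotation":[0,0,0]}
    - {"gripper":85,"travel":[0,0,15],"rotation":[0,0,0]}
    - {"gripper":85,"travel":[0,0,10],"rotation":[0,0,0]}
    - {"gripper":85,"travel":[0,0,10],"rotation":[0,0,0]}
    - {"gripper":85,"travel":[0,0,0],"rotation":[0,0,0]}

```text
t: 5.57
tcp_pos: [0.6261, 0.0108, 0.1149]
tool_rot: [0.938, -0.048, 0.343, 0.021]
force: [0.2, 0.7, 0.2]
finger_gap: 0.995
```

```bash
python3 - <<'E'
from h import *
st();ims=[cv2.resize(manip.snapshot(n)[a:b,c:d],(390,390),interpolation=cv2.INTER_CUBIC) for n,a,b,c,d in(("side",150,250,280,380),("top",135,235,265,365))]
cv2.imwrite("pics/g1.png",np.hstack(ims)[:,:,::-1])
for n in("side","top"):print(n,proj(n,manip.sense()["tcp_pos"]).round(1),proj(n,H).round(1))
E
```

```text
t 5.57 tcp [0.6261 0.0108 0.1149] rel E (stand x,y), z 1.5 0.3 F [0.2 0.7 0.2] Fx 0.2 gap 85.0 q [-0.18  0.65  2.04  2.96  0.25 -1.46]
side [327.7 204.9] [329.4 206.3]
top [310.9 181.1] [311.2 179.5]
```

View pics/g1.png

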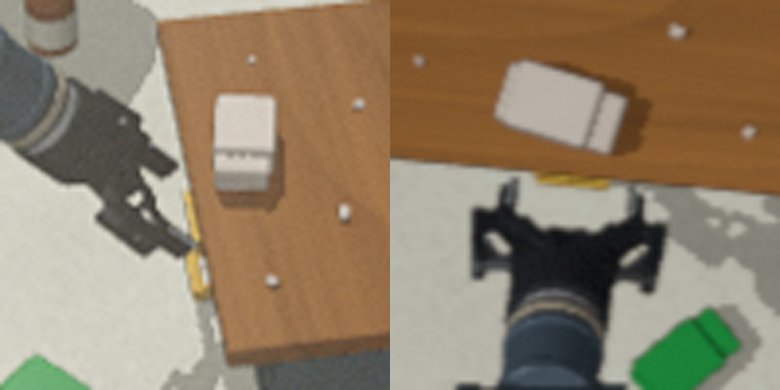

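The fingers straddle the handle symmetrically: top crop fingers at x = 510 and 636, handle centre at 573. Now the last 26 mm, then close.

send_rows:
  motion:
    - {"gripper":85,"travel":[0,0,7],"rotation":[0,0,0]}
    - {"gripper":85,"travel":[0,0,7],"rotation":[0,0,0]}
    - {"gripper":85,"travel":[0,0,6],"rotation":[0,0,0]}
    - {"gripper":85,"travel":[0,0,6],"rotation":[0,0,0]}
    - {"gripper":85,"travel":[0,0,0],"rotation":[0,0,0]}
  newtons: 25

```text
t: 6.08
tcp_pos: [0.6428, 0.0087, 0.0955]
tool_rot: [0.938, -0.048, 0.343, 0.021]
force: [-0.4, 0.3, 0.8]
finger_gap: 0.996
```

send_rows:
  motion:
    - {"gripper":50,"travel":[0,0,0],"rotation":[0,0,0]}
    - {"gripper":50,"travel":[0,0,0],"rotation":[0,0,0]}
    - {"gripper":50,"travel":[0,0,0],"rotation":[0,0,0]}
    - {"gripper":50,"travel":[0,0,0],"rotation":[0,0,0]}
    - {"gripper":50,"travel":[0,0,0],"rotation":[0,0,0]}
    - {"gripper":50,"travel":[0,0,0],"rotation":[0,0,0]}
    - {"gripper":50,"travel":[0,0,0],"rotation":[0,0,0]}
  newtons: 25

```text
t: 6.67
tcp_pos: [0.6415, 0.0121, 0.0972]
tool_rot: [0.938, -0.045, 0.344, 0.02]
force: [-1.8, 13.1, 3.7]
finger_gap: 0.691
```

```bash
python3 - <<'E'
from h import *
st();R=Ro.from_quat(manip.sense()["tool_rot"]).as_matrix();print("pull dir -X in tool axes",(R.T@-X).round(4))
E
```

```text
t 6.67 tcp [0.6415 0.0121 0.0972] rel E (stand x,y), z 16.6 3.3 F [-1.8 13.1  3.7] Fx -3.2 gap 59.0 q [-0.18  0.69  2.01  2.97  0.27 -1.47]
pull dir -X in tool axes [-0.7625 -0.0157 -0.6468]
```

send_rows:
  motion:
    - {"gripper":50,"travel":[0,-3,0],"rotation":[0,0,0]}
    - {"gripper":50,"travel":[-1.5,0,-1.3],"rotation":[0,0,0]}
    - {"gripper":50,"travel":[-3.1,0,-2.6],"rotation":[0,0,0]}
    - {"gripper":50,"travel":[-3.1,0,-2.6],"rotation":[0,0,0]}
    - {"gripper":50,"travel":[-3.8,0,-3.2],"rotation":[0,0,0]}
    - {"gripper":50,"travel":[-3.8,0,-3.2],"rotation":[0,0,0]}

```text
t: 7.17
tcp_pos: [0.6232, 0.0143, 0.0972]
tool_rot: [0.937, -0.047, 0.345, 0.021]
force: [3.7, 3.5, 2.2]
finger_gap: 0.695
```

```bash
python3 - <<'E'
from h import *
st()
E
```

```text
t 7.17 tcp [0.6232 0.0143 0.0972] rel E (stand x,y), z -1.8 3.4 F [3.7 3.5 2.2] Fx 3.3 gap 59.3 q [-0.18  0.69  2.06  3.    0.31 -1.5 ]
```

send_rows:
  motion:
    - {"gripper":50,"travel":[-4.6,0,-3.9],"rotation":[0,0,0]}
    - {"gripper":50,"travel":[-4.6,0,-3.9],"rotation":[0,0,0]}
    - {"gripper":50,"travel":[-4.6,0,-3.9],"rotation":[0,0,0]}
    - {"gripper":50,"travel":[-4.6,0,-3.9],"rotation":[0,0,0]}
    - {"gripper":50,"travel":[-4.6,0,-3.9],"rotation":[0,0,0]}
    - {"gripper":50,"travel":[-4.6,0,-3.9],"rotation":[0,0,0]}
    - {"gripper":50,"travel":[-4.6,0,-3.9],"rotation":[0,0,0]}
    - {"gripper":50,"travel":[-4.6,0,-3.9],"rotation":[0,0,0]}
    - {"gripper":50,"travel":[-4.6,0,-3.9],"rotation":[0,0,0]}
    - {"gripper":50,"travel":[-4.6,0,-3.9],"rotation":[0,0,0]}
    - {"gripper":50,"travel":[-4.6,0,-3.9],"rotation":[0,0,0]}
    - {"gripper":50,"travel":[-4.6,0,-3.9],"rotation":[0,0,0]}

```text
t: 8.17
tcp_pos: [0.5507, 0.0226, 0.0972]
tool_rot: [0.937, -0.047, 0.344, 0.021]
force: [4.0, 7.8, 3.3]
finger_gap: 0.693
```

```bash
python3 - <<'E'
from h import *
st();R=Ro.from_quat(manip.sense()["tool_rot"]).as_matrix();print("pull dir -X in tool axes",(R.T@-X).round(4))
E
```

```text
t 8.17 tcp [0.5507 0.0226 0.0972] rel E (stand x,y), z -74.8 3.5 F [4.  7.8 3.3] Fx 3.1 gap 59.2 q [-0.19  0.68  2.24  3.03  0.49 -1.54]
pull dir -X in tool axes [-0.7617 -0.0117 -0.6478]
```

send_rows:
  motion:
    - {"gripper":50,"travel":[-3.8,-0.4,-3.2],"rotation":[0,0,0]}
    - {"gripper":50,"travel":[-3.8,-0.4,-3.2],"rotation":[0,0,0]}
    - {"gripper":50,"travel":[-3.8,-0.4,-3.2],"rotation":[0,0,0]}
    - {"gripper":50,"travel":[-3.8,-0.4,-3.2],"rotation":[0,0,0]}
    - {"gripper":50,"travel":[-3.8,-0.4,-3.2],"rotation":[0,0,0]}
    - {"gripper":50,"travel":[-2.3,0,-1.9],"rotation":[0,0,0]}
    - {"gripper":50,"travel":[-1.5,0,-1.3],"rotation":[0,0,0]}
    - {"gripper":50,"travel":[-1.5,0,-1.3],"rotation":[0,0,0]}
    - {"gripper":50,"travel":[-1.5,0,-1.3],"rotation":[0,0,0]}
    - {"gripper":50,"travel":[-1.5,0,-1.3],"rotation":[0,0,0]}
    - {"gripper":50,"travel":[-1.5,0,-1.3],"rotation":[0,0,0]}

```text
t: 9.08
tcp_pos: [0.5136, 0.027, 0.0972]
tool_rot: [0.937, -0.048, 0.344, 0.021]
force: [1.6, -0.1, 4.0]
finger_gap: 0.697
```

```bash
python3 - <<'E'
from h import *
st()
E
```

```text
t 9.08 tcp [0.5136 0.027  0.0972] rel E (stand x,y), z -112.1 3.6 F [ 1.6 -0.1  4. ] Fx 1.6 gap 59.6 q [-0.2   0.7   2.34  3.05  0.6  -1.57]
```

send_rows:
  motion:
    - {"gripper":50,"travel":[-1.5,0,-1.3],"rotation":[0,0,0]}
    - {"gripper":50,"travel":[-1.5,0,-1.3],"rotation":[0,0,0]}
    - {"gripper":50,"travel":[-1.5,0,-1.3],"rotation":[0,0,0]}
    - {"gripper":50,"travel":[-0.8,0,-0.6],"rotation":[0,0,0]}

```text
t: 9.42
tcp_pos: [0.5065, 0.0278, 0.0972]
tool_rot: [0.937, -0.048, 0.344, 0.021]
force: [1.8, -1.1, 6.4]
finger_gap: 0.695
```

```bash
python3 - <<'E'
from h import *
st()
E
```

```text
t 9.42 tcp [0.5065 0.0278 0.0972] rel E (stand x,y), z -119.3 3.6 F [ 1.8 -1.1  6.4] Fx 1.9 gap 59.4 q [-0.2   0.7   2.35  3.05  0.62 -1.57]
```

send_rows:
  motion:
    - {"gripper":50,"travel":[-0.8,0,-0.6],"rotation":[0,0,0]}
    - {"gripper":50,"travel":[-0.8,0,-0.6],"rotation":[0,0,0]}
    - {"gripper":50,"travel":[-0.8,0,-0.6],"rotation":[0,0,0]}
    - {"gripper":50,"travel":[-0.8,0,-0.6],"rotation":[0,0,0]}
    - {"gripper":50,"travel":[-0.8,0,-0.6],"rotation":[0,0,0]}

```text
t: 9.83
tcp_pos: [0.5025, 0.0283, 0.0972]
tool_rot: [0.937, -0.048, 0.345, 0.021]
force: [5.8, -0.6, 3.4]
finger_gap: 0.689
```

```bash
python3 - <<'E'
from h import *
st()
E
```

```text
t 9.83 tcp [0.5025 0.0283 0.0972] rel E (stand x,y), z -123.3 3.6 F [ 5.8 -0.6  3.4] Fx 5.9 gap 58.8 q [-0.2   0.71  2.37  3.05  0.64 -1.57]
```

send_rows:
  motion:
    - {"gripper":50,"travel":[-0.8,0,-0.6],"rotation":[0,0,0]}
    - {"gripper":50,"travel":[-0.8,0,-0.6],"rotation":[0,0,0]}
    - {"gripper":50,"travel":[0,0,0],"rotation":[0,0,0]}
    - {"gripper":50,"travel":[0,0,0],"rotation":[0,0,0]}

```text
t: 10.17
tcp_pos: [0.5025, 0.0282, 0.0972]
tool_rot: [0.936, -0.048, 0.347, 0.022]
force: [8.4, 0.4, 1.4]
finger_gap: 0.693
```

```bash
python3 - <<'E'
from h import *
st()
for n in("top","side"):
    im=manip.snapshot(n);np.save(f"pics/{n}2.npy",im);cv2.imwrite(f"pics/{n}2.png",im[:,:,::-1])
E
```

```text
t 10.17 tcp [0.5025 0.0282 0.0972] rel E (stand x,y), z -123.3 3.6 F [8.4 0.4 1.4] Fx 8.3 gap 59.2 q [-0.2   0.71  2.37  3.05  0.65 -1.57]
```

View pics/top2.png

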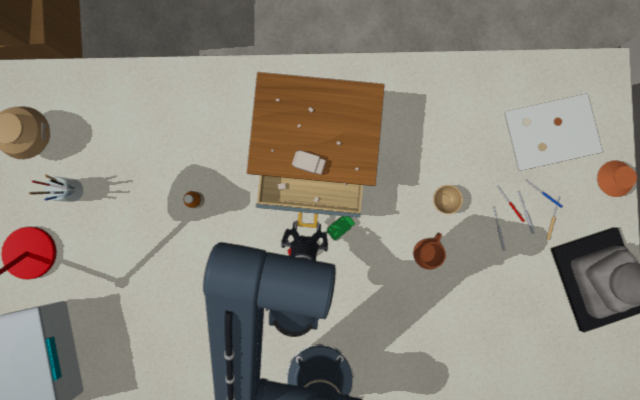

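The drawer is open: its inside shows at rows 175–210 and the handle at (308,219). It stopped dead at 140 mm with the force rising, so that is the stop. The offcut is still on the board at (309,161) and the stand corners haven't moved. Next I'll release, lift, and plan the wrist swing to a tool-down pose behind the offcut.

```bash
cat >> h.py <<'E'
QA=np.array([-.13,.6,1.4,0.,1.1,-1.5])
def S(x,y,z): v=E+x*X+y*Y;v[2]=z;return v
E
python3 - <<'E'
from h import *
log();p,f=fit();print(p.round(4),abs(f).max());s=manip.sense();q0=np.array(s["q"]);R0=Ro.from_quat(s["tool_rot"]).as_matrix()
print("up in tool",(R0.T@[0,0,1]).round(3),"fwd",(R0.T@X).round(3))
for dx,dz in((0,.05),(0,.12),(.05,.12),(.1,.15)):
    q,e=ik(s["tcp_pos"]+dx*X+[0,0,dz],R0,q0,p);print(dx,dz,q.round(2),round(e,4))
Rd=Rt(yaw,0)
for x,z in((.105,.25),(.105,.175),(-.02,.175)):print("sweep",x,z,ik(S(x,.011,z),Rd,QA,p)[0].round(2),ik(S(x,.011,z),Rd,QA,p)[1])
for a in(15,25):
  for x in(-.155,-.012):
    q,e=ik(S(x,.0,.108),Rt(yaw,np.radians(a)),QA,p);print("close",a,x,q.round(2),round(e,4))
q1=ik(s["tcp_pos"]+.05*X+[0,0,.15],R0,q0,p)[0];q2=ik(S(.105,.011,.25),Rd,QA,p)[0]
for k in range(0,41,4):
    x,R=fk(q1+(q2-q1)*k/40,p);d=x-E;print(k,(d@X).round(3),(d@Y).round(3),x[2].round(3),R.as_matrix()[:,2].round(2))
E
```

```text
[ 2.733e-01 -3.000e-04  5.898e-01  3.919e-01  1.150e-01  2.968e-01
  1.109e-01] 0.27939097423990145
up in tool [ 0.652  0.007 -0.759] fwd [0.759 0.009 0.652]
0 0.05 [-0.2   0.53  2.34  3.01  0.44 -1.53] 0.0
0 0.12 [-0.2   0.31  2.26  2.75  0.15 -1.26] 0.0
0.05 0.12 [-0.19  0.36  2.15  2.55  0.09 -1.05] 0.0
0.1 0.15 [-0.18  0.34  2.01  0.47  0.1   1.05] 0.0
sweep 0.105 0.25 [-0.14  0.66  1.12  0.    1.37 -1.6 ] 1.5294167371852996e-14
sweep 0.105 0.175 [-0.14  0.73  1.19  0.    1.22 -1.6 ] 2.728400838591938e-10
sweep -0.02 0.175 [-0.14  0.57  1.54 -0.    1.04 -1.6 ] 4.162833894668679e-12
close 15 -0.155 [-0.19  0.5   2.11  0.08  0.27 -1.72] 0.0
close 15 -0.012 [-0.17  0.61  1.77  0.03  0.5  -1.65] 0.0
close 25 -0.155 [-0.19  0.51  2.22  1.21  0.02 -2.85] 0.0332
close 25 -0.012 [-0.18  0.6   1.9   0.13  0.21 -1.75] 0.0
0 -0.073 0.004 0.247 [ 0.65 -0.07 -0.76]
4 -0.036 0.033 0.25 [ 0.64  0.03 -0.77]
8 -0.006 0.056 0.251 [ 0.61  0.12 -0.78]
12 0.018 0.074 0.25 [ 0.56  0.18 -0.81]
16 0.037 0.085 0.248 [ 0.49  0.23 -0.84]
20 0.053 0.088 0.245 [ 0.42  0.25 -0.87]
24 0.066 0.084 0.242 [ 0.34  0.24 -0.91]
28 0.077 0.073 0.24 [ 0.25  0.21 -0.95]
32 0.087 0.057 0.24 [ 0.17  0.15 -0.97]
36 0.096 0.035 0.243 [ 0.08  0.08 -0.99]
40 0.105 0.011 0.25 [ 0. -0. -1.]
```

send_rows:
  motion:
    - {"gripper":50,"travel":[1.5,0,1.3],"rotation":[0,0,0]}
    - {"gripper":85,"travel":[0,0,0],"rotation":[0,0,0]}
    - {"gripper":85,"travel":[0,0,0],"rotation":[0,0,0]}
    - {"gripper":85,"travel":[0,0,0],"rotation":[0,0,0]}
    - {"gripper":85,"travel":[0,0,0],"rotation":[0,0,0]}
    - {"gripper":85,"travel":[0,0,0],"rotation":[0,0,0]}

```text
t: 10.77
tcp_pos: [0.5002, 0.0288, 0.0954]
tool_rot: [0.938, -0.048, 0.342, 0.021]
force: [0.2, 1.0, 0.5]
finger_gap: 0.992
```

send_rows:
  motion:
    - {"gripper":85,"travel":[3.3,0,-3.8],"rotation":[0,0,0]}
    - {"gripper":85,"travel":[6.5,0.1,-7.6],"rotation":[0,0,0]}
    - {"gripper":85,"travel":[6.5,0.1,-7.6],"rotation":[0,0,0]}
    - {"gripper":85,"travel":[9.8,0.1,-11.4],"rotation":[0,0,0]}
    - {"gripper":85,"travel":[9.8,0.1,-11.4],"rotation":[0,0,0]}
    - {"gripper":85,"travel":[9.8,0.1,-11.4],"rotation":[0,0,0]}
    - {"gripper":50,"travel":[9.8,0.1,-11.4],"rotation":[0,0,0]}
    - {"gripper":50,"travel":[6.5,0.1,-7.6],"rotation":[0,0,0]}
    - {"gripper":50,"travel":[0,0,0],"rotation":[0,0,0]}

```text
t: 11.52
tcp_pos: [0.5025, 0.0286, 0.1937]
tool_rot: [0.937, -0.048, 0.345, 0.021]
force: [0.7, 0.5, 0.2]
finger_gap: 0.601
```

```bash
python3 - <<'E'
from h import *
log();st();p,f=fit();q0=np.array(manip.sense()["q"]);q2=ik(S(.105,.011,.25),Rt(yaw,0),QA,p)[0]
for i,r in enumerate(path(q0,q2,34,p)):
    x,_=fk(q0+(q2-q0)*(i+1)/34,p);print(i,r["travel"],r["rotation"],np.round([(x-E)@X,(x-E)@Y,x[2]],3) if i%4==0 else "")
E
```

```text
t 11.52 tcp [0.5025 0.0286 0.1937] rel E (stand x,y), z -123.3 4.0 F [0.7 0.5 0.2] Fx 0.6 gap 51.3 q [-0.2   0.38  2.29  2.9   0.24 -1.42]
0 [27.6, -7.1, 8.8] [1.4, 3.2, -5.2] [-0.097  0.011  0.205]
1 [26.8, -6.0, 9.2] [1.4, 3.1, -5.2] 
2 [25.9, -5.0, 9.5] [1.4, 3.1, -5.2] 
3 [24.9, -4.0, 9.7] [1.5, 3.0, -5.2] 
4 [23.7, -3.2, 9.9] [1.5, 3.0, -5.2] [-0.008  0.055  0.251]
5 [22.3, -2.4, 10.0] [1.6, 2.9, -5.2] 
6 [20.9, -1.7, 10.0] [1.6, 2.8, -5.2] 
7 [19.4, -1.2, 9.9] [1.7, 2.7, -5.2] 
8 [17.8, -0.7, 9.7] [1.7, 2.6, -5.2] [0.05  0.112 0.29 ]
9 [16.1, -0.4, 9.4] [1.8, 2.5, -5.2] 
10 [14.4, -0.3, 9.0] [1.9, 2.4, -5.2] 
11 [12.7, -0.3, 8.6] [2.0, 2.3, -5.2] 
12 [10.9, -0.4, 8.1] [2.1, 2.2, -5.1] [0.077 0.166 0.311]
13 [9.2, -0.7, 7.5] [2.2, 2.1, -5.1] 
14 [7.4, -1.1, 6.9] [2.3, 1.9, -5.0] 
15 [5.8, -1.6, 6.1] [2.4, 1.8, -5.0] 
16 [4.2, -2.3, 5.4] [2.6, 1.7, -4.9] [0.081 0.203 0.31 ]
17 [2.6, -3.1, 4.6] [2.7, 1.6, -4.8] 
18 [1.1, -4.0, 3.7] [2.8, 1.4, -4.7] 
19 [-0.2, -5.0, 2.8] [3.0, 1.3, -4.6] 
20 [-1.5, -6.1, 2.0] [3.1, 1.2, -4.4] [0.076 0.21  0.291]
21 [-2.7, -7.2, 1.1] [3.3, 1.1, -4.3] 
22 [-3.7, -8.5, 0.2] [3.4, 1.0, -4.1] 
23 [-4.6, -9.8, -0.7] [3.6, 0.9, -3.9] 
24 [-5.4, -11.1, -1.6] [3.7, 0.8, -3.8] [0.073 0.182 0.263]
25 [-6.0, -12.5, -2.4] [3.9, 0.8, -3.6] 
26 [-6.6, -13.9, -3.2] [4.0, 0.7, -3.3] 
27 [-6.9, -15.3, -3.9] [4.1, 0.6, -3.1] 
28 [-7.2, -16.6, -4.7] [4.3, 0.6, -2.9] [0.08  0.12  0.243]
29 [-7.3, -18.0, -5.3] [4.4, 0.5, -2.6] 
30 [-7.3, -19.3, -5.9] [4.5, 0.5, -2.4] 
31 [-7.2, -20.5, -6.4] [4.6, 0.5, -2.1] 
32 [-6.9, -21.7, -6.9] [4.7, 0.5, -1.8] [0.099 0.034 0.245]
33 [-6.6, -22.8, -7.3] [4.7, 0.5, -1.5]
```

The path stays above z = 0.205 everywhere and above 0.24 over the board. Executing.

send_rows:
  motion:
    - {"gripper":50,"travel":[27.6,-7.1,8.8],"rotation":[1.4,3.2,-5.2]}
    - {"gripper":50,"travel":[26.8,-6,9.2],"rotation":[1.4,3.1,-5.2]}
    - {"gripper":50,"travel":[25.9,-5,9.5],"rotation":[1.4,3.1,-5.2]}
    - {"gripper":50,"travel":[24.9,-4,9.7],"rotation":[1.5,3,-5.2]}
    - {"gripper":50,"travel":[23.7,-3.2,9.9],"rotation":[1.5,3,-5.2]}
    - {"gripper":50,"travel":[22.3,-2.4,10],"rotation":[1.6,2.9,-5.2]}
    - {"gripper":50,"travel":[20.9,-1.7,10],"rotation":[1.6,2.8,-5.2]}
    - {"gripper":50,"travel":[19.4,-1.2,9.9],"rotation":[1.7,2.7,-5.2]}
    - {"gripper":50,"travel":[17.8,-0.7,9.7],"rotation":[1.7,2.6,-5.2]}
    - {"gripper":50,"travel":[16.1,-0.4,9.4],"rotation":[1.8,2.5,-5.2]}
    - {"gripper":50,"travel":[14.4,-0.3,9],"rotation":[1.9,2.4,-5.2]}
    - {"gripper":50,"travel":[12.7,-0.3,8.6],"rotation":[2,2.3,-5.2]}

```text
t: 12.52
tcp_pos: [0.7143, 0.1551, 0.3031]
tool_rot: [0.686, 0.502, 0.522, 0.065]
force: [-0.1, -0.9, 0.0]
finger_gap: 0.587
```

```bash
python3 - <<'E'
from h import *
st();p,f=fit();q0=np.array(manip.sense()["q"]);q2=ik(S(.105,.011,.25),Rt(yaw,0),QA,p)[0]
for i,r in enumerate(path(q0,q2,23,p)):
    x,_=fk(q0+(q2-q0)*(i+1)/23,p);print(i,r["travel"],r["rotation"],np.round([(x-E)@X,(x-E)@Y,x[2]],3) if i%4==0 else "")
E
```

```text
t 12.52 tcp [0.7143 0.1551 0.3031] rel E (stand x,y), z 72.8 153.6 F [-0.1 -0.9  0. ] Fx 0.0 gap 50.1 q [-0.18  0.49  1.87  1.87  0.63 -1.47]
0 [10.5, -0.2, 7.6] [2.0, 2.1, -4.9] [0.077 0.165 0.306]
1 [8.9, -0.4, 7.1] [2.1, 2.0, -4.9] 
2 [7.4, -0.8, 6.5] [2.2, 1.9, -4.8] 
3 [5.8, -1.3, 5.8] [2.3, 1.7, -4.8] 
4 [4.3, -1.8, 5.2] [2.4, 1.6, -4.7] [0.082 0.201 0.307]
5 [2.9, -2.5, 4.4] [2.5, 1.5, -4.6] 
6 [1.5, -3.3, 3.7] [2.7, 1.4, -4.5] 
7 [0.2, -4.2, 2.9] [2.8, 1.3, -4.4] 
8 [-1.0, -5.2, 2.1] [2.9, 1.2, -4.3] [0.077 0.21  0.29 ]
9 [-2.1, -6.3, 1.2] [3.1, 1.1, -4.2] 
10 [-3.1, -7.4, 0.4] [3.2, 1.0, -4.0] 
11 [-3.9, -8.6, -0.4] [3.3, 0.9, -3.9] 
12 [-4.7, -9.8, -1.2] [3.5, 0.8, -3.7] [0.073 0.187 0.265]
13 [-5.4, -11.0, -2.0] [3.6, 0.8, -3.5] 
14 [-5.9, -12.3, -2.7] [3.7, 0.7, -3.3] 
15 [-6.4, -13.6, -3.4] [3.9, 0.6, -3.1] 
16 [-6.7, -14.8, -4.1] [4.0, 0.6, -2.9] [0.078 0.133 0.244]
17 [-6.9, -16.1, -4.7] [4.1, 0.5, -2.7] 
18 [-6.9, -17.3, -5.3] [4.2, 0.5, -2.5] 
19 [-6.9, -18.5, -5.9] [4.3, 0.5, -2.2] 
20 [-6.8, -19.6, -6.3] [4.4, 0.5, -2.0] [0.094 0.055 0.241]
21 [-6.5, -20.7, -6.8] [4.5, 0.5, -1.7] 
22 [-6.2, -21.7, -7.1] [4.5, 0.5, -1.5]
```

send_rows:
  motion:
    - {"gripper":50,"travel":[10.5,-0.2,7.6],"rotation":[2,2.1,-4.9]}
    - {"gripper":50,"travel":[8.9,-0.4,7.1],"rotation":[2.1,2,-4.9]}
    - {"gripper":50,"travel":[7.4,-0.8,6.5],"rotation":[2.2,1.9,-4.8]}
    - {"gripper":50,"travel":[5.8,-1.3,5.8],"rotation":[2.3,1.7,-4.8]}
    - {"gripper":50,"travel":[4.3,-1.8,5.2],"rotation":[2.4,1.6,-4.7]}
    - {"gripper":50,"travel":[2.9,-2.5,4.4],"rotation":[2.5,1.5,-4.6]}
    - {"gripper":50,"travel":[1.5,-3.3,3.7],"rotation":[2.7,1.4,-4.5]}
    - {"gripper":50,"travel":[0.2,-4.2,2.9],"rotation":[2.8,1.3,-4.4]}
    - {"gripper":50,"travel":[-1,-5.2,2.1],"rotation":[2.9,1.2,-4.3]}
    - {"gripper":50,"travel":[-2.1,-6.3,1.2],"rotation":[3.1,1.1,-4.2]}
    - {"gripper":50,"travel":[-3.1,-7.4,0.4],"rotation":[3.2,1,-4]}
    - {"gripper":50,"travel":[-3.9,-8.6,-0.4],"rotation":[3.3,0.9,-3.9]}

```text
t: 13.52
tcp_pos: [0.7191, 0.1963, 0.2705]
tool_rot: [0.3, 0.877, 0.372, 0.054]
force: [1.1, 0.3, -0.2]
finger_gap: 0.586
```

send_rows:
  motion:
    - {"gripper":50,"travel":[-4.7,-9.8,-1.2],"rotation":[3.5,0.8,-3.7]}
    - {"gripper":50,"travel":[-5.4,-11,-2],"rotation":[3.6,0.8,-3.5]}
    - {"gripper":50,"travel":[-5.9,-12.3,-2.7],"rotation":[3.7,0.7,-3.3]}
    - {"gripper":50,"travel":[-6.4,-13.6,-3.4],"rotation":[3.9,0.6,-3.1]}
    - {"gripper":50,"travel":[-6.7,-14.8,-4.1],"rotation":[4,0.6,-2.9]}
    - {"gripper":50,"travel":[-6.9,-16.1,-4.7],"rotation":[4.1,0.5,-2.7]}
    - {"gripper":50,"travel":[-6.9,-17.3,-5.3],"rotation":[4.2,0.5,-2.5]}
    - {"gripper":50,"travel":[-6.9,-18.5,-5.9],"rotation":[4.3,0.5,-2.2]}
    - {"gripper":50,"travel":[-6.8,-19.6,-6.3],"rotation":[4.4,0.5,-2]}
    - {"gripper":50,"travel":[-6.5,-20.7,-6.8],"rotation":[4.5,0.5,-1.7]}
    - {"gripper":50,"travel":[-6.2,-21.7,-7.1],"rotation":[4.5,0.5,-1.5]}
    - {"gripper":50,"travel":[0,0,0],"rotation":[0,0,0]}

```text
t: 14.52
tcp_pos: [0.7307, 0.0078, 0.2507]
tool_rot: [0.059, 0.998, -0.0, -0.002]
force: [-0.9, 0.6, 0.2]
finger_gap: 0.584
```

```bash
python3 - <<'E'
from h import *
log();st();print(to(S(.105,.011,.175),Rt(yaw,0)))
im=manip.snapshot("top");print(fit()[1][-6:].round(2))
cv2.imwrite("pics/t3.png",cv2.resize(im[70:230,235:395],None,fx=3.5,fy=3.5,interpolation=cv2.INTER_CUBIC)[:,:,::-1])
E
```

```text
t 14.52 tcp [0.7307 0.0078 0.2507] rel E (stand x,y), z 105.7 9.1 F [-0.9  0.6  0.2] Fx -0.9 gap 49.8 q [-0.14  0.66  1.11 -0.    1.37 -1.59]
(array([ 0.5,  1.9, 75.7]), array([-0.07, -0.22, -0.26]))
[ 0.15 -0.06 -0.19 -0.45 -0.01  0.36]
```

View pics/t3.png

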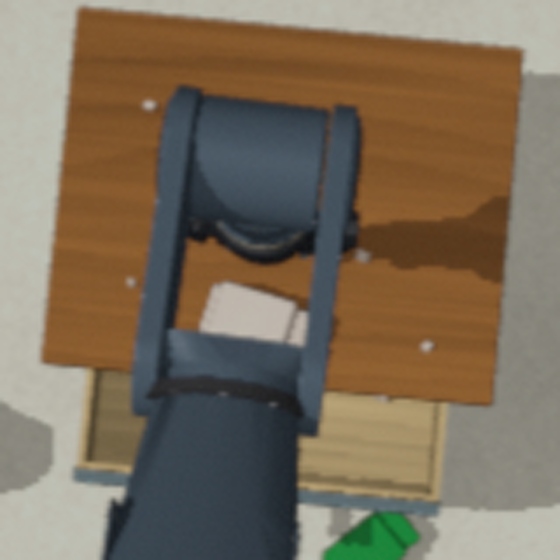

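The gripper is behind the offcut, which hasn't moved (crop (255,315)), and the drawer is open below the board edge. Descending behind it.

send_rows:
  motion:
    - {"gripper":50,"travel":[0,0.5,15],"rotation":[0,0,0]}
    - {"gripper":50,"travel":[0,0.5,15],"rotation":[0,0,0]}
    - {"gripper":50,"travel":[0,0.5,15],"rotation":[0,0,0]}
    - {"gripper":50,"travel":[0,0.4,12],"rotation":[0,0,0]}
    - {"gripper":50,"travel":[0,0,8],"rotation":[0,0,0]}
    - {"gripper":50,"travel":[0,0,5],"rotation":[0,0,0]}
    - {"gripper":50,"travel":[0,0,4],"rotation":[0,0,0]}
    - {"gripper":50,"travel":[0,0,0],"rotation":[0,0,0]}

```text
t: 15.23
tcp_pos: [0.7294, 0.0112, 0.1765]
tool_rot: [0.059, 0.998, 0.001, -0.002]
force: [-0.0, -0.2, 0.2]
finger_gap: 0.589
```

send_rows:
  motion:
    - {"gripper":50,"travel":[4,0,0],"rotation":[0,0,0]}
    - {"gripper":50,"travel":[5,0,0],"rotation":[0,0,0]}
    - {"gripper":50,"travel":[5,0,0],"rotation":[0,0,0]}
    - {"gripper":50,"travel":[5,0,0],"rotation":[0,0,0]}
    - {"gripper":50,"travel":[5,0,0],"rotation":[0,0,0]}
    - {"gripper":50,"travel":[5,0,0],"rotation":[0,0,0]}
    - {"gripper":50,"travel":[5,0,0],"rotation":[0,0,0]}
    - {"gripper":50,"travel":[5,0,0],"rotation":[0,0,0]}

```text
t: 15.9
tcp_pos: [0.691, 0.0156, 0.1779]
tool_rot: [0.059, 0.998, 0.0, -0.001]
force: [1.0, -0.1, 1.1]
finger_gap: 0.585
```

```bash
python3 - <<'E'
from h import *
st()
cv2.imwrite("pics/s4.png",cv2.resize(manip.snapshot("side")[130:270,270:450],None,fx=3.5,fy=3.5,interpolation=cv2.INTER_CUBIC)[:,:,::-1])
E
```

```text
t 15.9 tcp [0.691  0.0156 0.1779] rel E (stand x,y), z 65.4 12.4 F [ 1.  -0.1  1.1] Fx 1.1 gap 49.9 q [-0.14  0.67  1.3   0.    1.17 -1.59]
```

View pics/s4.png

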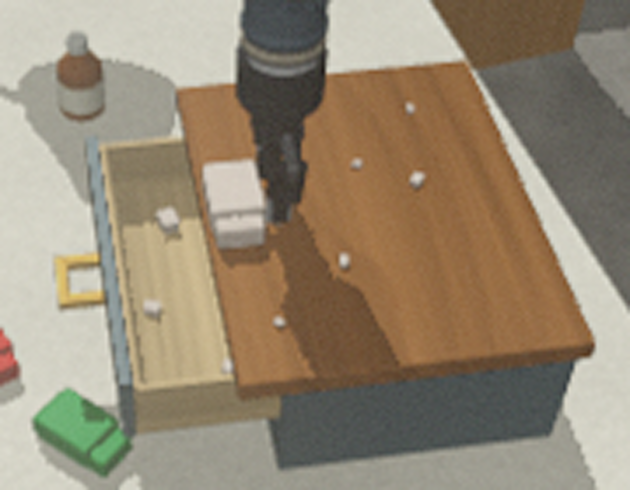

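The offcut has squared up with the board edge against the two fingers (crop (235,205)) and the drawer is open below it. I'll keep sweeping.

send_rows:
  motion:
    - {"gripper":50,"travel":[6,0,0],"rotation":[0,0,0]}
    - {"gripper":50,"travel":[6,0,0],"rotation":[0,0,0]}
    - {"gripper":50,"travel":[6,0,0],"rotation":[0,0,0]}
    - {"gripper":50,"travel":[6,0,0],"rotation":[0,0,0]}
    - {"gripper":50,"travel":[6,0,0],"rotation":[0,0,0]}
    - {"gripper":50,"travel":[6,0,0],"rotation":[0,0,0]}
    - {"gripper":50,"travel":[6,0,0],"rotation":[0,0,0]}
    - {"gripper":50,"travel":[6,0,0],"rotation":[0,0,0]}
    - {"gripper":50,"travel":[6,0,0],"rotation":[0,0,0]}
    - {"gripper":50,"travel":[6,0,0],"rotation":[0,0,0]}
    - {"gripper":50,"travel":[6,0,0],"rotation":[0,0,0]}
    - {"gripper":50,"travel":[6,0,0],"rotation":[0,0,0]}

```text
t: 16.95
tcp_pos: [0.6187, 0.0243, 0.1776]
tool_rot: [0.059, 0.998, 0.0, -0.002]
force: [-1.1, 0.3, -0.0]
finger_gap: 0.587
```

```bash
python3 - <<'E'
from h import *
st()
cv2.imwrite("pics/s5.png",cv2.resize(manip.snapshot("side")[130:270,270:450],None,fx=3.5,fy=3.5,interpolation=cv2.INTER_CUBIC)[:,:,::-1])
E
```

```text
t 16.95 tcp [0.6187 0.0243 0.1776] rel E (stand x,y), z -7.4 12.8 F [-1.1  0.3 -0. ] Fx -1.1 gap 50.1 q [-0.14  0.58  1.5   0.    1.07 -1.59]
```

View pics/s5.png

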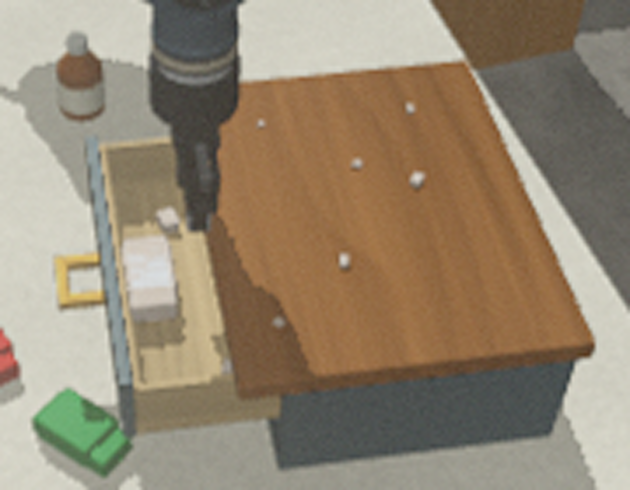

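The offcut lies flat in the open drawer behind the front panel (crop (150,280)). The drawer has not moved. Now back and up over the front panel with the fingers closing, so I can push the handle bar.

send_rows:
  motion:
    - {"gripper":50,"travel":[0,0,-15],"rotation":[0,0,0]}
    - {"gripper":50,"travel":[10,0.8,-10],"rotation":[0,0,0]}
    - {"gripper":0,"travel":[18,1,0],"rotation":[0,0,0]}
    - {"gripper":0,"travel":[18,1,0],"rotation":[0,0,0]}
    - {"gripper":0,"travel":[18,1,0],"rotation":[0,0,0]}
    - {"gripper":0,"travel":[18,1,0],"rotation":[0,0,0]}
    - {"gripper":0,"travel":[18,1,0],"rotation":[0,0,0]}
    - {"gripper":0,"travel":[18,1,0],"rotation":[0,0,0]}
    - {"gripper":0,"travel":[18,1,0],"rotation":[0,0,0]}
    - {"gripper":0,"travel":[18,1,0],"rotation":[0,0,0]}
    - {"gripper":0,"travel":[18,1,0],"rotation":[0,0,0]}
    - {"gripper":0,"travel":[8,0,0],"rotation":[0,0,0]}

```text
t: 18.0
tcp_pos: [0.4388, 0.0559, 0.2036]
tool_rot: [0.059, 0.998, 0.001, -0.003]
force: [-0.9, 0.2, -0.5]
finger_gap: 0.0
```

send_rows:
  motion:
    - {"gripper":0,"travel":[0,0,0],"rotation":[0,-6,0]}
    - {"gripper":0,"travel":[0,0,0],"rotation":[0,-6,0]}
    - {"gripper":0,"travel":[0,0,0],"rotation":[0,0,0]}

```text
t: 18.25
tcp_pos: [0.4366, 0.0561, 0.2025]
tool_rot: [0.059, 0.993, -0.006, 0.1]
force: [-1.9, 0.3, -0.2]
finger_gap: 0.0
```

```bash
python3 - <<'E'
from h import *
st();print(to(S(-.183,.0035,.104),Rt(yaw,np.radians(12))))
E
```

```text
t 18.25 tcp [0.4366 0.0561 0.2025] rel E (stand x,y), z -191.9 23.9 F [-1.9  0.3 -0.2] Fx -1.9 gap 0.0 q [-0.13  0.27  2.05  0.01  0.63 -1.59]
(array([ 10.9, -20.4,  98.3]), array([-0.  , -0.46, -0.26]))
```

send_rows:
  motion:
    - {"gripper":0,"travel":[1.4,-2.6,12.3],"rotation":[0,0,0]}
    - {"gripper":0,"travel":[1.4,-2.6,12.3],"rotation":[0,0,0]}
    - {"gripper":0,"travel":[1.4,-2.6,12.3],"rotation":[0,0,0]}
    - {"gripper":0,"travel":[1.4,-2.6,12.3],"rotation":[0,0,0]}
    - {"gripper":0,"travel":[1.4,-2.6,12.3],"rotation":[0,0,0]}
    - {"gripper":0,"travel":[1.3,-2.5,12.3],"rotation":[0,0,0]}
    - {"gripper":0,"travel":[1.3,-2.5,12.3],"rotation":[0,0,0]}
    - {"gripper":0,"travel":[1.3,-2.4,12],"rotation":[0,0,0]}
    - {"gripper":0,"travel":[0,0,0],"rotation":[0,0,0]}

```text
t: 19.0
tcp_pos: [0.4498, 0.0332, 0.1035]
tool_rot: [0.059, 0.993, -0.005, 0.101]
force: [-1.2, -0.1, 0.3]
finger_gap: -0.001
```

```bash
python3 - <<'E'
from h import *
st();R=Ro.from_quat(manip.sense()["tool_rot"]).as_matrix();print((R.T@X).round(4),to(S(-.183,.0035,.105),Rt(yaw,np.radians(12))))
E
```

```text
t 19.0 tcp [0.4498 0.0332 0.1035] rel E (stand x,y), z -176.2 2.6 F [-1.2 -0.1  0.3] Fx -1.2 gap -0.1 q [-0.18  0.5   2.12  0.04  0.32 -1.68]
[-0.9796  0.006   0.2008] (array([ 6.4,  0.8, -2.9]), array([-0.01, -0.41, -0.35]))
```

send_rows:
  motion:
    - {"gripper":0,"travel":[-4.9,0,-0.5],"rotation":[0,0,0]}
    - {"gripper":0,"travel":[-4.9,0,1],"rotation":[0,0,0]}
    - {"gripper":0,"travel":[-4.9,0,1],"rotation":[0,0,0]}
    - {"gripper":0,"travel":[-2.9,0,0.6],"rotation":[0,0,0]}
    - {"gripper":0,"travel":[-2.9,0,0.6],"rotation":[0,0,0]}
    - {"gripper":0,"travel":[-2.9,0,0.6],"rotation":[0,0,0]}
    - {"gripper":0,"travel":[-2.9,0,0.6],"rotation":[0,0,0]}
    - {"gripper":0,"travel":[-2.9,0,0.6],"rotation":[0,0,0]}
    - {"gripper":0,"travel":[-2.9,0,0.6],"rotation":[0,0,0]}
    - {"gripper":0,"travel":[-2.9,0,0.6],"rotation":[0,0,0]}

```text
t: 19.83
tcp_pos: [0.4829, 0.03, 0.1064]
tool_rot: [0.059, 0.993, -0.006, 0.101]
force: [-3.5, -0.1, 1.8]
finger_gap: 0.003
```

```bash
python3 - <<'E'
from h import *
st()
E
```

```text
t 19.83 tcp [0.4829 0.03   0.1064] rel E (stand x,y), z -143.0 3.1 F [-3.5 -0.1  1.8] Fx -3.5 gap 0.2 q [-0.18  0.51  2.04  0.03  0.38 -1.66]
```

send_rows:
  motion:
    - {"gripper":0,"travel":[-5.9,0,1.2],"rotation":[0,0,0]}
    - {"gripper":0,"travel":[-5.9,0,1.2],"rotation":[0,0,0]}
    - {"gripper":0,"travel":[-5.9,0,1.2],"rotation":[0,0,0]}
    - {"gripper":0,"travel":[-5.9,0,1.2],"rotation":[0,0,0]}
    - {"gripper":0,"travel":[-5.9,0,1.2],"rotation":[0,0,0]}
    - {"gripper":0,"travel":[-5.9,0,1.2],"rotation":[0,0,0]}
    - {"gripper":0,"travel":[-5.9,0,1.2],"rotation":[0,0,0]}
    - {"gripper":0,"travel":[-5.9,0,1.2],"rotation":[0,0,0]}
    - {"gripper":0,"travel":[-5.9,0,1.2],"rotation":[0,0,0]}
    - {"gripper":0,"travel":[-5.9,0,1.2],"rotation":[0,0,0]}
    - {"gripper":0,"travel":[-5.9,0,1.2],"rotation":[0,0,0]}
    - {"gripper":0,"travel":[-5.9,0,1.2],"rotation":[0,0,0]}

```text
t: 20.83
tcp_pos: [0.5563, 0.021, 0.1069]
tool_rot: [0.059, 0.993, -0.006, 0.102]
force: [-3.0, 1.4, -1.4]
finger_gap: 0.005
```

```bash
python3 - <<'E'
from h import *
st();print(to(S(-.012,.0035,.106),Rt(yaw,np.radians(12))))
E
```

```text
t 20.83 tcp [0.5563 0.021  0.1069] rel E (stand x,y), z -69.0 2.5 F [-3.   1.4 -1.4] Fx -3.1 gap 0.4 q [-0.17  0.57  1.87  0.02  0.5  -1.64]
(array([-55.6,   1.3,  12.5]), array([-0.02, -0.23, -0.29]))
```

send_rows:
  motion:
    - {"gripper":0,"travel":[-5.9,0.1,1.3],"rotation":[0,0,0]}
    - {"gripper":0,"travel":[-5.9,0.1,1.3],"rotation":[0,0,0]}
    - {"gripper":0,"travel":[-5.9,0.1,1.3],"rotation":[0,0,0]}
    - {"gripper":0,"travel":[-5.9,0.1,1.3],"rotation":[0,0,0]}
    - {"gripper":0,"travel":[-5.9,0.1,1.3],"rotation":[0,0,0]}
    - {"gripper":0,"travel":[-5.9,0.1,1.3],"rotation":[0,0,0]}
    - {"gripper":0,"travel":[-3.9,0,0.8],"rotation":[0,0,0]}
    - {"gripper":0,"travel":[-2,0,0.4],"rotation":[0,0,0]}
    - {"gripper":0,"travel":[-2,0,0.4],"rotation":[0,0,0]}
    - {"gripper":0,"travel":[-2,0,0.4],"rotation":[0,0,0]}

```text
t: 21.67
tcp_pos: [0.6022, 0.0161, 0.1068]
tool_rot: [0.059, 0.993, -0.006, 0.103]
force: [-3.3, -2.4, 0.5]
finger_gap: 0.002
```

```bash
python3 - <<'E'
from h import *
st()
E
```

```text
t 21.67 tcp [0.6022 0.0161 0.1068] rel E (stand x,y), z -22.8 2.8 F [-3.3 -2.4  0.5] Fx -3.0 gap 0.1 q [-0.16  0.61  1.75  0.02  0.57 -1.63]
```

send_rows:
  motion:
    - {"gripper":0,"travel":[-2,0,0.4],"rotation":[0,0,0]}
    - {"gripper":0,"travel":[-2,0,0.4],"rotation":[0,0,0]}
    - {"gripper":0,"travel":[-2,0,0.4],"rotation":[0,0,0]}
    - {"gripper":0,"travel":[-1,0,0.2],"rotation":[0,0,0]}
    - {"gripper":0,"travel":[-1,0,0.2],"rotation":[0,0,0]}
    - {"gripper":0,"travel":[0,0,0],"rotation":[0,0,0]}

```text
t: 22.17
tcp_pos: [0.6105, 0.0153, 0.1068]
tool_rot: [0.059, 0.993, -0.006, 0.103]
force: [-1.5, -0.8, -0.6]
finger_gap: 0.0
```

```bash
python3 - <<'E'
from h import *
st()
E
```

```text
t 22.17 tcp [0.6105 0.0153 0.1068] rel E (stand x,y), z -14.5 3.0 F [-1.5 -0.8 -0.6] Fx -1.4 gap 0.0 q [-0.16  0.62  1.73  0.02  0.59 -1.63]
```

send_rows:
  motion:
    - {"gripper":0,"travel":[-1,0,0.2],"rotation":[0,0,0]}
    - {"gripper":0,"travel":[-1,0,0.2],"rotation":[0,0,0]}
    - {"gripper":0,"travel":[-1,0,0.2],"rotation":[0,0,0]}
    - {"gripper":0,"travel":[0,0,0],"rotation":[0,0,0]}

```text
t: 22.5
tcp_pos: [0.6134, 0.015, 0.1068]
tool_rot: [0.059, 0.993, -0.006, 0.103]
force: [-2.0, -1.2, -0.1]
finger_gap: -0.002
```

send_rows:
  motion:
    - {"gripper":0,"travel":[-1,0,0.2],"rotation":[0,0,0]}
    - {"gripper":0,"travel":[-1,0,0.2],"rotation":[0,0,0]}
    - {"gripper":0,"travel":[0,0,0],"rotation":[0,0,0]}

```text
t: 22.75
tcp_pos: [0.6154, 0.0147, 0.1068]
tool_rot: [0.059, 0.993, -0.006, 0.103]
force: [-1.5, -0.7, 0.8]
finger_gap: -0.0
```

```bash
python3 - <<'E'
from h import *
st()
E
```

```text
t 22.75 tcp [0.6154 0.0147 0.1068] rel E (stand x,y), z -9.6 3.0 F [-1.5 -0.7  0.8] Fx -1.5 gap -0.0 q [-0.16  0.62  1.72  0.02  0.59 -1.63]
```

send_rows:
  motion:
    - {"gripper":0,"travel":[-1,0,0.2],"rotation":[0,0,0]}
    - {"gripper":0,"travel":[-1,0,0.2],"rotation":[0,0,0]}
    - {"gripper":0,"travel":[0,0,0],"rotation":[0,0,0]}

```text
t: 23.0
tcp_pos: [0.616, 0.0147, 0.1066]
tool_rot: [0.059, 0.993, -0.006, 0.101]
force: [-4.5, -0.5, 3.1]
finger_gap: -0.001
```

```bash
python3 - <<'E'
from h import *
st()
im=manip.snapshot("side");cv2.imwrite("pics/s6.png",cv2.resize(im[150:260,280:400],None,fx=5,fy=5,interpolation=cv2.INTER_CUBIC)[:,:,::-1])
E
```

```text
t 23.0 tcp [0.616  0.0147 0.1066] rel E (stand x,y), z -9.0 3.0 F [-4.5 -0.5  3.1] Fx -4.5 gap -0.1 q [-0.16  0.62  1.72  0.02  0.6  -1.63]
```

View pics/s6.png

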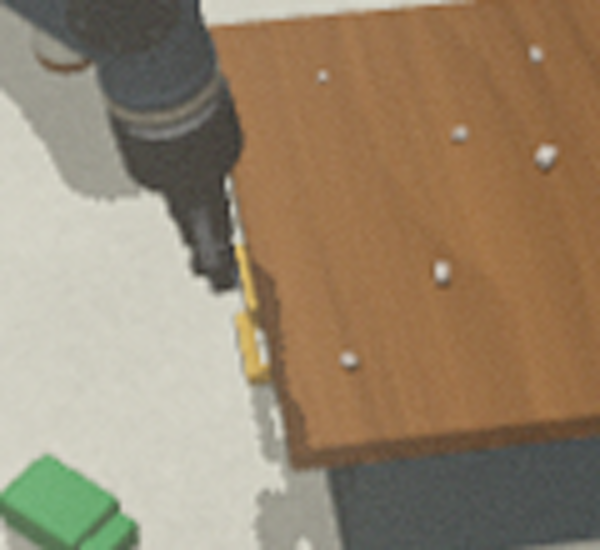

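The bar (crop (245,275)) is back at the board edge and the motion has stalled with the force rising. One more light push to confirm it's seated, then back off.

send_rows:
  motion:
    - {"gripper":0,"travel":[-1,0,0.2],"rotation":[0,0,0]}
    - {"gripper":0,"travel":[-1,0,0.2],"rotation":[0,0,0]}
    - {"gripper":0,"travel":[0,0,0],"rotation":[0,0,0]}

```text
t: 23.3
tcp_pos: [0.6162, 0.0148, 0.1063]
tool_rot: [0.059, 0.993, -0.005, 0.099]
force: [-8.2, -0.6, 5.7]
finger_gap: -0.0
```

send_rows:
  motion:
    - {"gripper":0,"travel":[5,0,-1],"rotation":[0,0,0]}
    - {"gripper":0,"travel":[15,0,-3],"rotation":[0,0,0]}
    - {"gripper":0,"travel":[20,0,-4],"rotation":[0,0,0]}
    - {"gripper":0,"travel":[20,0,-10],"rotation":[0,0,0]}
    - {"gripper":0,"travel":[20,0,-20],"rotation":[0,0,0]}
    - {"gripper":0,"travel":[20,0,-20],"rotation":[0,0,0]}
    - {"gripper":0,"travel":[20,0,-20],"rotation":[0,0,0]}
    - {"gripper":0,"travel":[10,0,-10],"rotation":[0,0,0]}
    - {"gripper":0,"travel":[0,0,0],"rotation":[0,0,0]}
    - {"gripper":0,"travel":[0,0,0],"rotation":[0,0,0]}

```text
t: 24.13
tcp_pos: [0.4767, 0.0312, 0.1675]
tool_rot: [0.059, 0.993, -0.006, 0.105]
force: [1.4, 0.0, -0.5]
finger_gap: -0.001
```

```bash
python3 - <<'E'
from h import *
st()
a=np.load("pics/side0.npy");b=manip.snapshot("side");t0=np.load("pics/top0.npy");t1=manip.snapshot("top")
f=lambda i,r:cv2.resize(i[r[0]:r[1],r[2]:r[3]],(390,300),interpolation=cv2.INTER_CUBIC)
rs=(145,245,300,430);rt=(60,210,240,435)
cv2.imwrite("pics/end.png",np.vstack([np.hstack([f(a,rs),f(b,rs)]),np.hstack([f(t0,rt),f(t1,rt)])])[:,:,::-1])
# shifts of static parts, brass pixels
g=lambda i:cv2.cvtColor(i,cv2.COLOR_RGB2GRAY).astype(np.float32)
for n,r in(("board top",(65,150,250,392)),("bowl",(180,218,430,465)),("jug",(230,272,410,450)),("bottle",(185,212,182,205))):
    print(n,np.round(cv2.phaseCorrelate(g(t0[r[0]:r[1],r[2]:r[3]]),g(t1[r[0]:r[1],r[2]:r[3]])),2) if 0 else [np.round(v,2) for v in cv2.phaseCorrelate(g(t0[r[0]:r[1],r[2]:r[3]]),g(t1[r[0]:r[1],r[2]:r[3]]))])
for i,w in((a,"start"),(b,"end")):
    h=cv2.cvtColor(i,cv2.COLOR_RGB2HSV);m=(h[:,:,0]>18)&(h[:,:,0]<32)&(h[:,:,1]>130);v,u=np.nonzero(m[195:235,310:340]);print(w,len(u),u.mean()+310,v.mean()+195,u.min()+310)
E
```

```text
t 24.13 tcp [0.4767 0.0312 0.1675] rel E (stand x,y), z -149.3 3.6 F [ 1.4  0.  -0.5] Fx 1.4 gap -0.1 q [-0.18  0.38  2.01  0.02  0.55 -1.65]
board top [array([0.01, 0.02]), np.float64(0.98)]
bowl [array([-0.  , -0.03]), np.float64(0.99)]
jug [array([0.14, 0.53]), np.float64(0.86)]
bottle [array([0.04, 0.59]), np.float64(0.98)]
start 40 329.475 214.425 328
end 32 329.40625 214.9375 328
```

View pics/end.png

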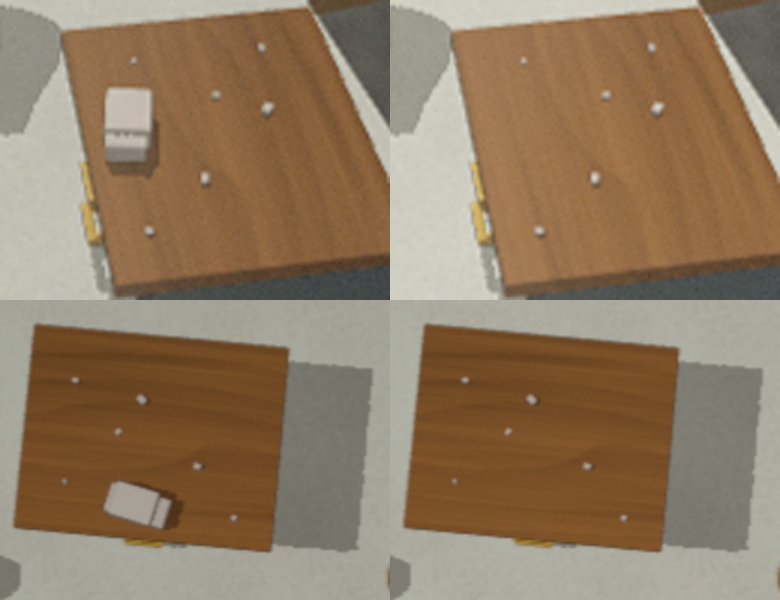

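The before and after views match, with both handles back at the board edge and the board unmoved. The arm is clear, so I'm handing in.

```bash
python3 -c "
from station import manip
print(manip.sign_off())"
```

```text
the job is handed in; nothing more can be done
None
```

The job is handed in, at about 24 s of the 61 s allowed. I gripped the catch drawer's handle and pulled it 140 mm to its stop, where it held dead as the pull rose to 8 N. I then swept the white offcut over the board's edge with two fingers and pushed the drawer shut on its handle bar, until it stalled at about 8 N. No verdict was reported.

**What the last checks showed:**
- **Offcut:** it was seen lying flat in the open drawer before closing. It is hidden now that the drawer is shut.
- **Drawers:** both brass handles are back at their starting pixels, to within about 0.5 px.
- **Stand:** the board shifted by 0.02 px, so effectively not at all.
- **Bowl:** it moved by 0.03 px, so it stayed put.
- **Bottle and jug:** they read about 0.5 px (under 2 mm) off, well inside the 20 mm allowed. I put this down to changed shadows, but did not check it further.
- **Arm:** it is clear of everything.

**Two departures from the plan:**
- **Wrist limit:** the first tilt ran into a wrist limit, so I swung the wrist around before gripping, at 40°.
- **Handle position:** the handle was about 3 mm to the left of my measurement. That put up to 13 N of side force on it at the grip, which I corrected before pulling.

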